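Run the back nut down a trough outlet until the seal takes up

ROBOT

A 6-joint arm with a two-finger parallel gripper is mounted at the origin on a cart in front of the work surface, level with it; the furniture and walls round the work are solid. World frame = base frame: x ahead of the robot, y to its left, z up, the work surface at z = 0. Lengths are in mm, angles in rad, forces in N, time in s.
With the tool pointing down it reaches from about 400 to 825 mm from the base axis. Payload 7 kg.
Tool frame: the origin (TCP) lies on the centre line of the jaws, within the pads' length; the fingertips stand 25 mm ahead of it and the grasp point (between the pads) lies 6 mm ahead of it (ctrl.tips_ahead is the y of the fingertips in the tool frame, in mm); y points along the fingers, x is the direction in which the jaws open and shut, and the axes are right-handed (so a half turn about y gives the same grasp; the last joint's range is limited). The gripper opens to 85 mm and grips with 20 to 120 N. Pads are 22 mm wide; open, the fingers measure 114 mm over their backs; the gripper's body (76 mm by 85 mm) begins 54 mm behind the grasp point. The pads swing forward as they close: fully open they stand 13 mm farther back than shut.
Start: joints at [1.404, 0.359, 0.012, 0, -1.224, -0.288], TCP at [296.521, 606.359, 256.302] pointing down, gripper open.
Joint ranges: [-3.07, 3.07], [-1.43, 2.12], [-1.02, 1.25], [-3.03, 1.67], [-3.05, -0], [-3.03, 3.03]. Speed limits (rad/s): [2.39, 2.39, 3.01, 3.14, 3.14, 3.14].

INTERFACE

Orientations are given as a 3x3 rotation matrix whose columns are the frame's x, y, z axes.
In Python, from rig import ctrl gives the robot as it stands.
- The arm moves only by the tool carry_out, never from a script. Its argument "increments" is a list of rows, each an object of numbers: "x", "y", "z": the shift along the tool's x, y, z in m; "yaw": the turn about the tool's y in degrees; "hand": the opening, from -1 (shut) to 1 (fully open). In form: [{"x": .., "y": .., "z": .., "yaw": .., "hand": ..}, ...]. A call has 1 to 8 rows; each row is the pose to reach, as a shift and turn from the pose commanded when the call began, along the tool's axes at that moment; what a row does not reach only later rows make up. A row lasts 1/12 s, in which the tool goes at most 41.7 mm and 7.16 degrees, less where a joint would pass 70% of its speed; a pose out of reach is approached as far as the arm can. A call with a gripper value outside its range is refused whole. The fingers move at their own pace and stop on an object; the grip force is fixed at half the most. Time passes only in rows, so rows that repeat a pose let the fingers close. It gives the time, the measured TCP pose, the force and the opening at its end, in the units of the state.
- ctrl.sense(): the state, without advancing time (a new reading comes with each control period).
- ctrl.capture(name): name is "side" or "top"; returns a dict with "image" (384x512x3 uint8, red, green, blue), "intrinsics" (3x3 intrinsics, pixels), "k1" (the pictures are not rectified: a ray, as slopes to the right and down, at radius r is drawn at 1 + k1 r^2 times it, then the intrinsics apply), "eye" and "rotation" of the camera in the world. Camera axes: x right, y down, z forward; pixel columns grow to the right and rows downward; lengths in mm; the calibration is good to about 2 mm. A picture is of the moment at which its call begins. There is no depth.
- ctrl.hand_in(): hands the job in, once; it reports no verdict.
Trained networks look in a picture, given as the dict that the camera call returned (one of the last four; its "shot" number tells which), for a name from the list of things; names that differ only in an ending like _2 or _b are one class to them, and where a whole thing is asked for, a point or a joint stands for the part that bears it (a point fixed in the world has none). Each returns a list of dicts, best first, with "score" (0 to 1); they miss things now and then, are a little off and sometimes report something else, mostly with a low value. They report only what shows in the picture. A call takes as long as a camera call.
- ctrl.cut_out(picture, name): "region" (384x512 bool, what is visible of it) and "location" ([column, row] in pixels, amid what is visible of it).
The state is a dict: "t": time; "qpos": joint angles; "qvel": joint speeds; "tau": joint torques, N m; "position": TCP position; "tool_rot": TCP orientation; "ft_force": force on the tool from outside, world axes, zero at the start; "moment": the same for the moment, N m; "width": finger opening in mm.
Only numpy, scipy, OpenCV 4.12 (cv2) and the standard library are available. Lean on these libraries where they do the work, as an engineer would, in place of code of your own. Each camera call takes 0.05 s, during which the arm holds its last target.

TASK

Fit the blue back nut to the threaded spigot of the trough outlet: set it level over the spigot and screw it down clockwise, grip by grip, until you feel the resistance rise because it has met the black sealing ring; then count two of its twelve flats more (a sixth of a turn) and let go. The nut should end square on the spigot and gently tight, neither loose on the ring nor overtightened. Never force the nut on its thread, and leave the other things on the table where they are.

Things in the scene. Friction and masses are not known exactly. Their poses are not given: they have to be found in the camera images.
- nut_center (a point): Blue twelve-sided ring nut, loose, lying flat on the table; 50 mm over the flats, 18 mm high, 60 g. This point is its centre, 9 mm above its underside; z is its axis, the flats face 15, 45, 75 ... degrees from its x axis. Right-handed two-start thread: one full turn clockwise lowers it 10 mm. The inner thread lies 4 to 11 mm above the underside, its tips 30 mm apart across the bore, 1 mm clear of the spigot all round.
- outlet: Trough outlet, fixed: light grey plate 164 x 156 mm on two bearers, with an upright grey spigot in the middle. Origin on the spigot's axis, 40 mm below the plate's top, level with the table within 4 mm (the packing differs); z up, x and y along the plate's sides. A flange 49 mm wide ends at z = 58 mm; round the spigot's foot it carries a black sealing ring of unknown thickness, 4 to 10 mm proud.
- spigot_top (a point): Spigot's top on its axis, 33 mm above the flange, bevelled 3 mm. Core 28 mm, 35 mm over the thread, which begins 11 mm below this point. Held level and lowered, the nut comes to rest with its underside 14 to 22 mm below this point (let fall, it may hang crooked); 0.2 to 1.4 turns later it meets the sealing ring, which gives 1 mm for each 9 N. Moment to turn: under 0.04 N m, then + 0.07 to 0.18 N m per mm.
- tape_roll: Roll of tan tape, bystander, 96 mm across, 25 mm high; origin at its underside.
- glass_tall: Tall straight glass, bystander, 61 mm across, 142 mm high; origin at its underside.
- petri_dish: Small clear dish with fish eggs, bystander, 58 mm across, 12 mm high; origin at its underside.

How it is judged (in metres and radians):
On the way, in this order (a step that is already met when the one before it is completed fails the run):
1. the nut sits level on the spigot, on its thread (z of nut_center in the frame of outlet below 0.086 m and horizontal distance between nut_center and outlet below 0.0025 m and angle between nut_center's own z axis and vertical below 0.05 rad), for 0.2 s.
2. the nut has been screwed down to the sealing ring (z of nut_center in the frame of outlet below 0.0775 m and horizontal distance between nut_center and outlet below 0.0025 m and angle between nut_center's own z axis and vertical below 0.05 rad), for 0.2 s.
At the end, for the whole second after the job is handed in: The nut is down on the sealing ring, within 2.5 mm of the spigot's axis and 0.05 rad of level, at rest and let go, and its thread holds the ring down with 7 to 29 N (the ring pressed in by about 0.8 to 3.2 mm) (all of step 2 and contact force between nut and outlet between 7 and 29 N and linear speed of nut below 0.01 m/s); the robot touches nothing.
It fails at once if the nut is forced or overtightened: its thread carries more than 60 N (contact force between nut and outlet above 60 N).
It fails at once if the tape roll is moved more than 20 mm (distance of tape_roll from where it was at the start of the episode above 0.02 m).
It fails at once if the tall glass is moved more than 20 mm (distance of glass_tall from where it was at the start of the episode above 0.02 m).
It fails at once if the dish of eggs is moved more than 20 mm (distance of petri_dish from where it was at the start of the episode above 0.02 m).
It also fails if it takes over 72 s, if anything falls off the work surface, if the arm or the gripper's body presses on something with over 40 N, if the wrist force passes 120 N, or if a joint passes its speed limit or range.

## Working session

There is one attempt and no reset: what is moved stays moved. The work goes in short steps, Python scripts to look and compute and a tool call to move; the robot and the scene stay as the last step left them, time stands still between calls to the robot, and variables do not carry over. Pictures are saved under pics/ and viewed, and the job is handed in when it is done.

Besides the shell and the picture viewer there is one more tool, called by a JSON object that holds its "name" and its "arguments". carry_out: Moves the arm, as the interface text tells. Its arguments: {"type":"object","properties":{"increments":{"type":"array"}},"required":["increments"]}

```bash
ls; mkdir -p pics; cat > h.py <<'E'
import numpy as np, cv2
from rig import ctrl
def ray(p,px):
    K=np.array(p["intrinsics"]);k1=p["k1"]
    u=np.linalg.solve(K,[px[0],px[1],1.0])[:2]
    rd=np.hypot(*u); r=rd
    for _ in range(50): r=rd/(1+k1*r*r)
    s=u/(1+k1*r*r)
    return np.array(p["rotation"])@np.array([s[0],s[1],1.0])
def at_z(p,px,z):
    d=ray(p,px);e=np.array(p["eye"]);return e+d*(z-e[2])/d[2]
def proj(p,X):
    c=np.array(p["rotation"]).T@(np.array(X,float)-np.array(p["eye"]))
    s=c[:2]/c[2];s=s*(1+p["k1"]*(s@s))
    K=np.array(p["intrinsics"]);return (K@[s[0],s[1],1])[:2]
def save(p,n): cv2.imwrite("pics/"+n,cv2.cvtColor(p["image"],cv2.COLOR_RGB2BGR))
E
python3 - <<'E'
from h import *
print(ctrl.sense())
for n in("top","side"):
    p=ctrl.capture(n);save(p,n+"0.png")
    print(n,p["eye"],p["rotation"],p["intrinsics"],p["k1"])
    for o in("nut_center","outlet","spigot_top","tape_roll","glass_tall","petri_dish"):
        r=ctrl.cut_out(p,o)
        for q in r[:2]:print(o,q["score"],q["location"],q["region"].sum(),at_z(p,q["location"],0).round(1))
E
```

```text
pics
{'t': 0.0, 'qpos': array([ 1.40407678e+00,  3.59393714e-01,  1.10734112e-02, -3.44204228e-04,
       -1.22410694e+00, -2.88113146e-01]), 'qvel': array([ 1.85096744e-03,  3.52299878e-04, -7.60263590e-06,  1.13293606e-04,
        4.75969469e-04,  3.73752097e-04]), 'tau': array([ 1.40012195e-03, -5.83318734e+01,  2.93432915e+01,  6.93660825e+00,
       -5.76335515e-03, -1.18684079e-05]), 'position': array([296.35740274, 605.97800961, 255.36663964]), 'tool_rot': array([[-4.39416838e-01, -5.89880373e-04,  8.98283082e-01],
       [-8.98281749e-01, -1.55455864e-03, -4.39417207e-01],
       [ 1.65563731e-03, -9.99998618e-01,  1.53220468e-04]]), 'ft_force': array([-0.53458802, -0.0026672 , -0.11128588]), 'moment': array([-0.0418398 ,  0.02497241,  0.01151286]), 'width': 85.71001950135384}
top [ 462.40232636   15.96673512 1387.83845929] [[-0.0117921  -0.99807817  0.06083505]
 [-0.99976488  0.01066114 -0.01888173]
 [ 0.01819688 -0.0610434  -0.99796923]] [[464.6142439    0.         255.27155841]
 [  0.         464.6142439  188.96891066]
 [  0.           0.           1.        ]] -0.05351610
[... 280 characters left out ...]
 ]
petri_dish 0.6 [254.8, 166.6] 331 [614.3  -9.7   0. ]
side [1573.81051346 -134.09471263  998.58683459] [[ 0.16748263  0.65855637 -0.73365733]
 [ 0.98579241 -0.12150136  0.11597732]
 [-0.01276276 -0.74265802 -0.66954924]] [[397.02036881   0.         254.38831909]
 [  0.         397.02036881 190.83964512]
 [  0.           0.           1.        ]] 0.0263350154921851
nut_center 0.58 [292.1, 181.4] 1283 [452.4 190.8   0. ]
nut_center 0.54 [215.9, 193.5] 119 [ 468.2 -105.     0. ]
outlet 0.71 [296.1, 178.1] 1327 [436.1 210.7   0. ]
spigot_top 0.67 [293.8, 179.7] 1379 [443.8 199.6   0. ]
tape_roll 0.73 [349.2, 172.4] 292 [440.5 424.    0. ]
petri_dish 0.63 [248.2, 216.4] 176 [607.6  -4.9   0. ]
```

```bash
python3 - <<'E'
import cv2,numpy as np
a=cv2.imread("pics/top0.png");b=cv2.imread("pics/side0.png")
cv2.imwrite("pics/t1.png",cv2.resize(a[120:300,60:430],None,fx=2.1,fy=2.1,interpolation=cv2.INTER_CUBIC))
cv2.imwrite("pics/s1.png",cv2.resize(b[100:280,130:400],None,fx=2.9,fy=2.9,interpolation=cv2.INTER_CUBIC))
E
```

```text
(no output)
```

View pics/t1.png

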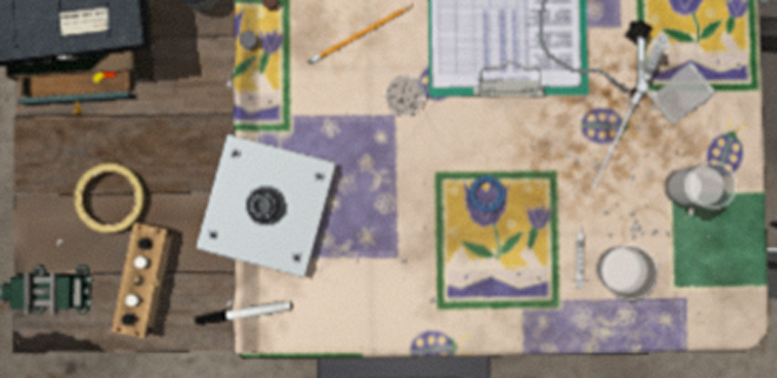

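View pics/s1.png

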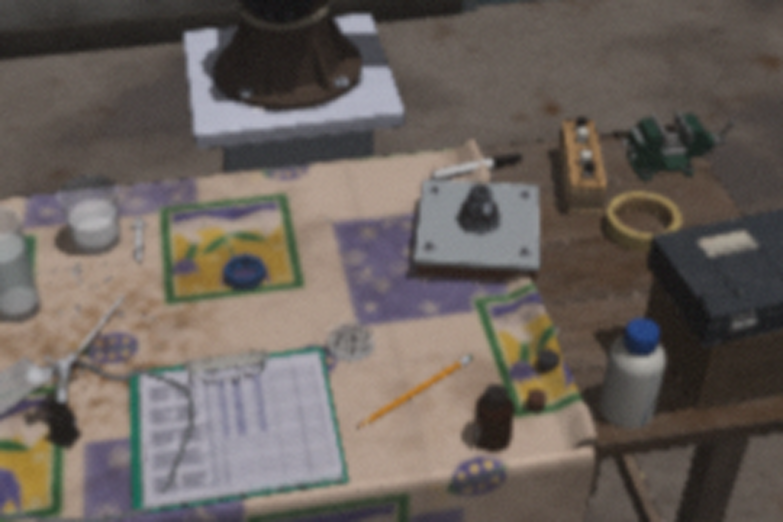

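View pics/top0.png

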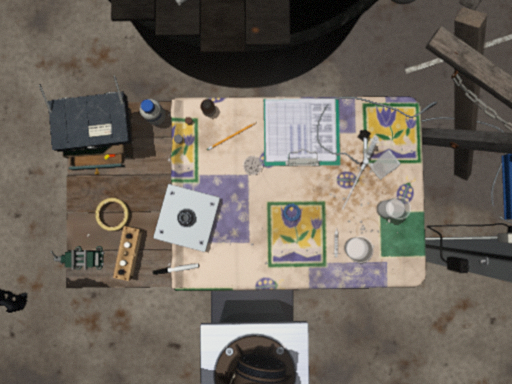

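```bash
python3 - <<'E'
import cv2,numpy as np
a=cv2.imread("pics/top0.png");b=cv2.imread("pics/side0.png")
def z(i,x0,y0,w,h,f):return cv2.resize(i[y0:y0+h,x0:x0+w],None,fx=f,fy=f,interpolation=cv2.INTER_NEAREST)
cv2.imwrite("pics/z1.png",np.hstack([z(a,266,195,48,36,8),z(b,190,175,48,36,8)]))
cv2.imwrite("pics/z2.png",np.hstack([z(a,148,178,80,80,4),z(b,265,150,60,60,int(5))[:320,:]]) if 0 else np.hstack([z(a,148,178,80,80,5),z(b,265,150,80,80,5)]))
E
```

```text
(no output)
```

View pics/z1.png

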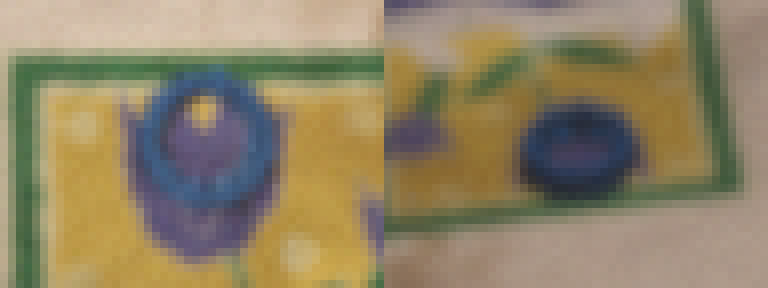

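View pics/z2.png

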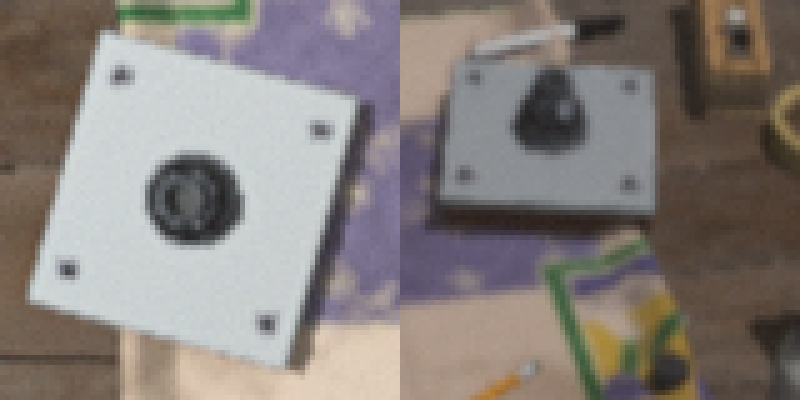

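```bash
cat >> h.py <<'E'
def blueness(p):
    f=cv2.GaussianBlur(p["image"],(0,0),0.6).astype(float)
    return f[...,1]-f[...,0]  # G-R : blue/green high, purple/yellow lower
def ringpts(c,z,r,n=72):
    a=np.arange(n)*2*np.pi/n
    return np.c_[c[0]+r*np.cos(a),c[1]+r*np.sin(a),np.full(n,z)]
E
python3 - <<'E'
from h import *
np.set_printoptions(linewidth=220)
for n,(x0,y0) in(("top",(280,201)),("side",(203,184))):
    p=ctrl.capture(n);f=p["image"].astype(int)[y0:y0+22,x0:x0+26]
    print(n);print(f[...,1]-f[...,0]);print(f[...,2])
print(ctrl.tips_ahead)
E
```

```text
top
[[ -1  -2  -4  -2  -3  -4  -2   0  -2  -1  -1  -3  -3  -4   0   1   1   4   4   4   2   1  -1  -2  -4   1]
 [ 27  27  27  25  23  26  25  22  24  19  22  24  23  23  23  25  25  25  30  28  27  22  21  19  21  21]
 [ 45  43  42  45  40  36  42  36  33  35  33  36  36  40  35  33  37  36  39  41  35  36  33  28  35  31]
 [ 29  32  34  31  32  28  33  30  24  30  32  32  32  35  30  30  30  30  27  23  21  21  18  20  21  24]
 [ -1   6   4   5   4   6  17  25  27  25  28  26  28  30  27  27  27  17   3  -4  -3  -6  -5  -2  -3  -2]
 [-17 -11 -12 -15 -12   5  18  25  22  15   8  10  11  21  20  26  25  15  -8 -22 -25 -21 -18 -20 -21 -16]
 [-25 -18 -25 -24 -10  18  27  22   8  -6 -19 -22 -13  -6   7  18  26  20   1 -23 -31 -26 -28 -27 -31 -29]
 [-27 -17 -22 -25  -1  27  28  13  -5 -19 -30 -32 -27 -14  -2  10  22  22  16 -12 -27 -24 -29 -36 -37 -36]
 [-31 -17 -15  -7  15  27  14   2 -10 -18 -28 -31 -27 -14  -7   2  16  20  23  12 -10 -18 -28 -36 -37 -36]
 [-28 -20  -7   5  24  29  11  -6  -9 -14 -23 -26 -18 -11  -9  -8   4  18  28  21  -4 -21 -29 -35 -38 -38]
 [-33 -22  -6  17  26  24 
[... 7633 characters left out ...]
 57  60  63  68  70  74  75  76  76  80  82  85  87]
 [ 70  71  73  76  71  69  62  61  61  59  61  67  67  69  70  76  82  86  92  96  99 102 105 110 110 113]
 [ 62  68  67  69  72  71  75  76  80  83  86  92  94  99 104 107 109 114 118 122 124 123 127 127 127 129]
 [ 75  80  83  90  95 101 104 108 108 114 114 115 121 126 126 128 130 132 134 132 131 132 132 134 134 136]
 [100 104 109 119 119 124 127 128 128 129 129 131 132 133 134 136 134 136 134 131 131 132 133 131 132 135]
 [117 120 125 127 129 132 136 134 133 136 134 133 133 135 135 135 137 131 132 133 128 131 131 132 130 132]
 [121 121 126 129 132 137 136 135 136 138 134 134 134 135 137 136 135 135 129 131 131 132 133 131 132 132]]
25.0
```

```bash
cat >> h.py <<'E'
from scipy.ndimage import map_coordinates
from scipy.optimize import minimize
def fit_nut(p,c0,z0=0):
    """robust fit: mean blueness on top face annulus minus inside disc, minus outside"""
    W=cv2.GaussianBlur(p["image"].astype(np.float32),(0,0),0.7)
    f=(W[...,1]-W[...,0]).astype(float)
    ez=np.clip(f,-25,25)
    def s(c):
        def m(z,r):
            q=np.array([proj(p,X) for X in ringpts(c,z,r,36)])
            return map_coordinates(ez,[q[:,1],q[:,0]],order=1)
        t=z0+18
        return -(m(t,18).mean()+m(t,21.5).mean()-np.minimum(m(t,12),5).mean()-.5*np.minimum(m(t if p["eye"][2]>1200 else t,29),5).mean())
    g=[(s((c0[0]+dx,c0[1]+dy)),c0[0]+dx,c0[1]+dy) for dx in range(-16,17,4) for dy in range(-16,17,4)]
    b=min(g)
    r=minimize(s,b[1:],method="Nelder-Mead",options=dict(xatol=.05,fatol=1e-3))
    return r.x,r.fun
E
python3 - <<'E'
from h import *
p=ctrl.capture("top");c,v=fit_nut(p,at_z(p,(291.4,211.6),18)[:2]);print(at_z(p,(291.4,211.6),18),c,v,proj(p,[*c,18]))
p=ctrl.capture("side");c2,v=fit_nut(p,c);print(c2,v,proj(p,[*c2,18]))
for n in("top","side"):
    p=ctrl.capture(n)
    print(n,[ (q,proj(p,[*q])) for q in ([*c,9],)])
s=ctrl.sense();print(s["t"],s["position"],s["ft_force"],s["moment"])
E
```

```text
[ 477.86131743 -115.79041415   18.        ] [ 477.25676746 -115.08800893] -50.637203448260365 [291.16583023 211.80787861]
[ 482.16231602 -112.50767937] -18.022991403749156 [213.84796489 192.6637687 ]
top [([np.float64(477.25676746258046), np.float64(-115.08800892589342), 9], array([290.87714487, 211.84423861]))]
side [([np.float64(477.25676746258046), np.float64(-115.08800892589342), 9], array([213.22635071, 193.67035749]))]
1.0 [296.54223926 606.35848918 256.31279551] [-0.54103882  0.57709559 -0.23081146] [-0.01980309 -0.00726532 -0.05374112]
```

```bash
cat >> h.py <<'E'
def rel(target,R=None,P=None):
    s=ctrl.sense();R=np.array(s["tool_rot"]) if R is None else R;P=np.array(s["position"]) if P is None else P
    return (R.T@(np.array(target,float)-P)).round(1)
def st():
    s=ctrl.sense();R=s["tool_rot"]
    print("t%.2f pos %s phi %.2f tilt %s q %s F %s M %s w %.1f"%(s["t"],s["position"].round(2),np.degrees(np.arctan2(R[1,0],R[0,0])),R[:2,1].round(4),s["qpos"].round(3),s["ft_force"].round(2),s["moment"].round(3),s["width"]))
E
python3 - <<'E'
from h import *
st();print(rel([478,-115,150]))
E
```

```text
t1.00 pos [296.54 606.36 256.31] phi -116.06 tilt [ 0. -0.] q [ 1.404  0.359  0.012  0.    -1.224 -0.288] F [-0.54  0.58 -0.23] M [-0.02  -0.007 -0.054] w 85.6
[568.3 106.3 479.9]
```

{"name": "carry_out", "arguments": {"increments": [{"x": 0.5683,"y": 0.03,"z": 0.4799,"yaw": 0,"hand": 1},{"x": 0.5683,"y": 0.03,"z": 0.4799,"yaw": 0,"hand": 1},{"x": 0.5683,"y": 0.03,"z": 0.4799,"yaw": 0,"hand": 1},{"x": 0.5683,"y": 0.03,"z": 0.4799,"yaw": 0,"hand": 1},{"x": 0.5683,"y": 0.03,"z": 0.4799,"yaw": 0,"hand": 1},{"x": 0.5683,"y": 0.03,"z": 0.4799,"yaw": 0,"hand": 1},{"x": 0.5683,"y": 0.03,"z": 0.4799,"yaw": 0,"hand": 1},{"x": 0.5683,"y": 0.03,"z": 0.4799,"yaw": 0,"hand": 1}]}}

```text
t: 1.67
position: [377.8, 281.4, 243.1]
tool_rot: [[-0.439, 0.0, 0.899], [-0.899, 0.001, -0.439], [-0.001, -1.0, 0.0]]
ft_force: [1.0, -0.0, 0.4]
width: 85.7
```

```bash
python3 - <<'E'
from h import *
st();print(rel([478,-115,150]))
E
```

```text
t1.67 pos [377.81 281.42 243.1 ] phi -116.03 tilt [0.0005 0.0007] q [ 1.06   0.027 -0.441  0.    -1.103  0.057] F [ 1.05 -0.02  0.42] M [-0.014 -0.176  0.019] w 85.7
[312.3  92.9 264. ]
```

{"name": "carry_out", "arguments": {"increments": [{"x": 0.3123,"y": 0.0929,"z": 0.264,"yaw": 0,"hand": 1},{"x": 0.3123,"y": 0.0929,"z": 0.264,"yaw": 0,"hand": 1},{"x": 0.3123,"y": 0.0929,"z": 0.264,"yaw": 0,"hand": 1},{"x": 0.3123,"y": 0.0929,"z": 0.264,"yaw": 0,"hand": 1},{"x": 0.3123,"y": 0.0929,"z": 0.264,"yaw": 0,"hand": 1},{"x": 0.3123,"y": 0.0929,"z": 0.264,"yaw": 0,"hand": 1},{"x": 0.3123,"y": 0.0929,"z": 0.264,"yaw": 0,"hand": 1},{"x": 0.3123,"y": 0.0929,"z": 0.264,"yaw": 0,"hand": 1}]}}

```text
t: 2.33
position: [457.5, -33.7, 169.2]
tool_rot: [[-0.439, 0.001, 0.899], [-0.899, 0.0, -0.439], [-0.001, -1.0, 0.001]]
ft_force: [1.0, 0.7, 0.2]
width: 85.4
```

```bash
python3 - <<'E'
from h import *
st();print(rel([478,-115,150]))
E
```

```text
t2.33 pos [457.5  -33.75 169.18] phi -116.03 tilt [0.0015 0.0004] q [ 0.358  0.079 -0.572  0.    -0.918  0.759] F [0.98 0.73 0.2 ] M [ 0.11  -0.191  0.008] w 85.4
[64.  19.2 54.1]
```

{"name": "carry_out", "arguments": {"increments": [{"x": 0.064,"y": 0.06,"z": 0.0541,"yaw": 0,"hand": 1},{"x": 0.064,"y": 0.09,"z": 0.0541,"yaw": 0,"hand": 1},{"x": 0.064,"y": 0.09,"z": 0.0541,"yaw": 0,"hand": 1},{"x": 0.064,"y": 0.09,"z": 0.0541,"yaw": 0,"hand": 1},{"x": 0.064,"y": 0.09,"z": 0.0541,"yaw": 0,"hand": 1},{"x": 0.064,"y": 0.09,"z": 0.0541,"yaw": 0,"hand": 1}]}}

```text
t: 2.83
position: [478.1, -113.2, 79.4]
tool_rot: [[-0.44, 0.0, 0.898], [-0.898, -0.0, -0.44], [0.0, -1.0, 0.0]]
ft_force: [0.8, -0.4, 1.2]
width: 85.7
```

```bash
python3 - <<'E'
from h import *
p=ctrl.capture("side");save(p,"side2.png")
st();print(rel([478,-115,28]))
a=cv2.imread("pics/side2.png")[110:230,140:300];cv2.imwrite("pics/side2z.png",cv2.resize(a,None,fx=5,fy=5,interpolation=cv2.INTER_CUBIC))
E
```

```text
t2.88 pos [ 478.52 -112.65   80.07] phi -116.03 tilt [0.0017 0.    ] q [ 0.17   0.254 -0.611  0.    -0.704  0.946] F [ 0.08  0.14 -0.  ] M [-0.022 -0.025  0.023] w 85.7
[ 2.4 52.1  0.5]
```

View pics/side2z.png

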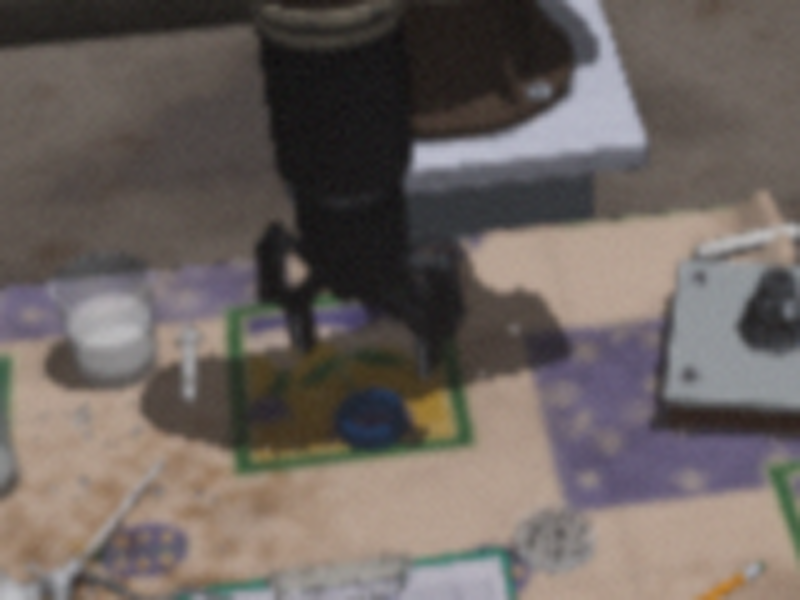

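{"name": "carry_out", "arguments": {"increments": [{"x": 0.0024,"y": 0.03,"z": 0.0005,"yaw": 0,"hand": 1},{"x": 0.0024,"y": 0.052,"z": 0.0005,"yaw": 0,"hand": 1},{"x": 0.0024,"y": 0.052,"z": 0.0005,"yaw": 0,"hand": 1},{"x": 0.0024,"y": 0.052,"z": 0.0005,"yaw": 0,"hand": 0.3},{"x": 0.0024,"y": 0.052,"z": 0.0005,"yaw": 0,"hand": 0},{"x": 0.0024,"y": 0.052,"z": 0.0005,"yaw": 0,"hand": 0},{"x": 0.0024,"y": 0.052,"z": 0.0005,"yaw": 0,"hand": -1},{"x": 0.0024,"y": 0.052,"z": 0.0005,"yaw": 0,"hand": -1}]}}

```text
t: 3.55
position: [478.6, -114.9, 29.3]
tool_rot: [[-0.438, 0.004, 0.899], [-0.899, 0.0, -0.438], [-0.002, -1.0, 0.003]]
ft_force: [-2.2, 3.9, 10.7]
width: 48.0
```

```bash
python3 - <<'E'
from h import *
st()
E
```

```text
t3.55 pos [ 478.58 -114.94   29.27] phi -116.00 tilt [0.0037 0.0004] q [ 0.165  0.338 -0.657  0.    -0.572  0.952] F [-2.2   3.93 10.69] M [1.221 0.896 0.025] w 48.0
```

{"name": "carry_out", "arguments": {"increments": [{"x": 0,"y": 0,"z": 0,"yaw": 0,"hand": -1},{"x": 0,"y": 0,"z": 0,"yaw": 0,"hand": -1},{"x": 0,"y": 0,"z": 0,"yaw": 0,"hand": -1}]}}

```text
t: 3.8
position: [478.6, -114.9, 29.3]
tool_rot: [[-0.438, 0.004, 0.899], [-0.899, 0.0, -0.438], [-0.002, -1.0, 0.003]]
ft_force: [-2.2, 4.3, 10.1]
width: 48.1
```

```bash
python3 - <<'E'
from h import *
st()
p=ctrl.capture("side");save(p,"side3.png")
a=cv2.imread("pics/side3.png")[140:220,180:260];cv2.imwrite("pics/side3z.png",cv2.resize(a,None,fx=7,fy=7,interpolation=cv2.INTER_CUBIC))
E
```

```text
t3.80 pos [ 478.6  -114.94   29.28] phi -116.01 tilt [0.0038 0.0005] q [ 0.165  0.338 -0.657  0.    -0.572  0.952] F [-2.23  4.33 10.07] M [1.266 0.923 0.011] w 48.1
```

View pics/side3z.png

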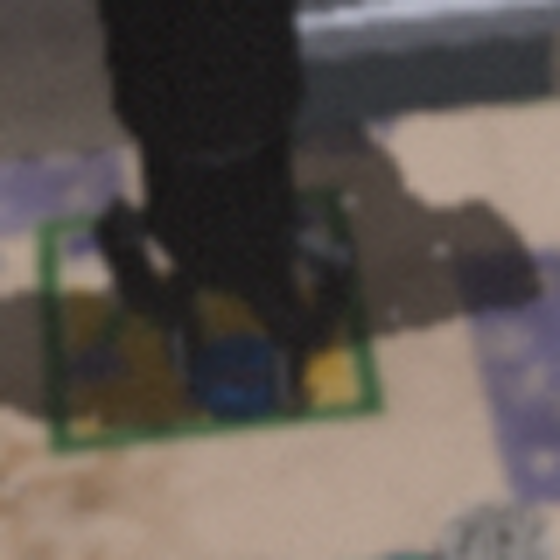

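{"name": "carry_out", "arguments": {"increments": [{"x": 0,"y": 0,"z": 0,"yaw": 0,"hand": 0.5},{"x": 0,"y": 0,"z": 0,"yaw": 0,"hand": 0.8},{"x": 0,"y": -0.001,"z": 0,"yaw": -4,"hand": 0.8},{"x": 0,"y": -0.001,"z": 0,"yaw": -11,"hand": 0.8},{"x": 0,"y": -0.001,"z": 0,"yaw": -18,"hand": 0.8},{"x": 0,"y": -0.001,"z": 0,"yaw": -25,"hand": 0.8},{"x": 0,"y": -0.001,"z": 0,"yaw": -32,"hand": 0.8},{"x": 0,"y": -0.001,"z": 0,"yaw": -39,"hand": 0.8}]}}

```text
t: 4.52
position: [477.4, -115.4, 28.5]
tool_rot: [[0.23, 0.001, 0.973], [-0.973, 0.0, 0.23], [0.0, -1.0, 0.001]]
ft_force: [-0.0, 0.8, 1.1]
width: 76.8
```

{"name": "carry_out", "arguments": {"increments": [{"x": 0,"y": 0,"z": 0,"yaw": -7,"hand": 0.6},{"x": 0,"y": 0,"z": 0,"yaw": -14,"hand": 0.5},{"x": 0,"y": 0,"z": 0,"yaw": -21,"hand": 0.4},{"x": 0,"y": 0,"z": 0,"yaw": -28,"hand": 0.4},{"x": 0,"y": 0,"z": 0,"yaw": -35,"hand": 0.4},{"x": 0,"y": 0,"z": 0,"yaw": -42,"hand": 0.4},{"x": 0,"y": 0,"z": 0,"yaw": -49,"hand": 0.4},{"x": 0,"y": 0,"z": 0,"yaw": -51,"hand": 0.4}]}}

```text
t: 5.18
position: [477.4, -115.4, 28.5]
tool_rot: [[0.902, 0.001, 0.433], [-0.433, 0.0, 0.902], [0.001, -1.0, 0.0]]
ft_force: [-0.3, -0.4, 0.6]
width: 59.9
```

```bash
python3 - <<'E'
from h import *
st()
E
```

```text
t5.18 pos [ 477.4  -115.45   28.53] phi -25.64 tilt [0.0008 0.0001] q [ 0.164  0.339 -0.658  0.    -0.573  2.53 ] F [-0.25 -0.36  0.65] M [ 0.019 -0.024  0.045] w 59.9
```

{"name": "carry_out", "arguments": {"increments": [{"x": 0,"y": 0,"z": 0.001,"yaw": 0,"hand": 0.3},{"x": 0,"y": 0,"z": 0.001,"yaw": 0,"hand": -1},{"x": 0,"y": 0,"z": 0.001,"yaw": 0,"hand": -1},{"x": 0,"y": 0,"z": 0.001,"yaw": 0,"hand": -1},{"x": 0,"y": 0,"z": 0.001,"yaw": 0,"hand": -1},{"x": 0,"y": 0,"z": 0.001,"yaw": 0,"hand": -1}]}}

```text
t: 5.68
position: [478.0, -114.5, 28.9]
tool_rot: [[0.898, 0.001, 0.441], [-0.441, -0.0, 0.898], [0.001, -1.0, 0.0]]
ft_force: [-1.1, 1.4, 7.7]
width: 48.2
```

```bash
python3 - <<'E'
from h import *
st()
E
```

```text
t5.68 pos [ 477.97 -114.47   28.86] phi -26.15 tilt [ 0.001 -0.   ] q [ 0.166  0.339 -0.657  0.    -0.574  2.519] F [-1.08  1.36  7.67] M [0.434 0.681 0.035] w 48.2
```

```bash
cat > sp.py <<'E'
from h import *
from scipy.optimize import least_squares
def rect_fit(p,c0,th0,z=40,chan=None):
    g=cv2.GaussianBlur(cv2.cvtColor(p["image"],cv2.COLOR_RGB2GRAY).astype(np.float32),(0,0),0.5)
    c=np.array([c0[0],c0[1],th0],float)
    for it in range(6):
        res=[]
        ct,sn=np.cos(c[2]),np.sin(c[2]);ex=np.array([ct,sn]);ey=np.array([-sn,ct])
        obs=[]
        for ax,(n,t,hn,ht) in enumerate([(ex,ey,82,78),(-ex,ey,82,78),(ey,ex,78,82),(-ey,ex,78,82)]):
            for u in np.linspace(-.85,.85,30):
                d=np.arange(-14,14.1,1.0)
                P=[proj(p,[*(c[:2]+n*(hn+k)+t*ht*u),z]) for k in d];P=np.array(P)
                v=map_coordinates(g,[P[:,1],P[:,0]],order=1)
                dv=-np.gradient(v); i=int(np.argmax(dv[1:-1]))+1
                if dv[i]<4: continue
                a,b,e=dv[i-1],dv[i],dv[i+1];o=(a-e)/(2*(a-2*b+e)+1e-9)
                obs.append((ax,u*ht,d[i]+np.clip(o,-1,1)))
        obs=np.array(obs)
        def f(q):
            r=[]
            for ax,u,o in obs:
                n,t=[(ex,ey),(-ex,ey),(ey,ex),(-ey,ex)][int(ax)]
                cross=n[0]*t[1]-n[1]*t[0]
                # shift of the line along n at tangential coordinate u
                r.append(n@q[:2]-q[2]*u*(-1 if ax in(0,3) else 1)*(-1 if 0 else 1)*1.0-o if 0 else n@(q[:2]+q[2]*np.array([-(t*u)[1],(t*u)[0]]))-o)
            return r
        s=least_squares(f,[0,0,0],loss="soft_l1",f_scale=1.0)
        c=c+s.x
        med=[np.round(np.median(obs[obs[:,0]==k,2]),2) if (obs[:,0]==k).any() else None for k in range(4)]
    return c,med,len(obs)
def dark_circle(p,c0,z,r):
    g=cv2.GaussianBlur(cv2.cvtColor(p["image"],cv2.COLOR_RGB2GRAY).astype(np.float32),(0,0),0.5)
    c=np.array(c0,float)
    for it in range(5):
        N=[];O=[]
        for a in np.arange(0,2*np.pi,2*np.pi/72):
            n=np.array([np.cos(a),np.sin(a)]);d=np.arange(-10,10.1,1.)
            P=np.array([proj(p,[*(c+n*(r+k)),z]) for k in d])
            v=map_coordinates(g,[P[:,1],P[:,0]],order=1);dv=np.gradient(v);i=int(np.argmax(dv[1:-1]))+1
            if dv[i]<4: continue
            aa,b,e=dv[i-1],dv[i],dv[i+1];o=(aa-e)/(2*(aa-2*b+e)+1e-9)
            N.append([*n,1]);O.append(d[i]+np.clip(o,-1,1))
        N=np.array(N);O=np.array(O)
        s=least_squares(lambda q:N@q-O,[0,0,0],loss="soft_l1");c=c+s.x[:2]
    return c,s.x[2],len(O)
E
python3 - <<'E'
from sp import *
for n in("top","side"):
    im=cv2.cvtColor(cv2.imread("pics/%s0.png"%n),cv2.COLOR_BGR2RGB)
    p=ctrl.capture(n);p=dict(p);p["image"]=im
    c0=at_z(p,(187,218) if n=="top" else (297,179),40)[:2] if n=="top" else (465,185)
    print(n,c0)
    for z in(40,):
        for th in(-15,):
            r=rect_fit(p,c0,np.radians(th),z);print(z,th,r,np.degrees(r[0][2]))
    if n=="top":
        print(dark_circle(p,r[0][:2],58,24.5), dark_circle(p,r[0][:2],60,24.5))
    for z in (40,91):print(proj(p,[*r[0][:2],z]))
st()
E
```

```text
top [462.56407156 188.92325278]
40 -15 (array([ 4.64890820e+02,  1.91314736e+02, -2.79089551e-01]), [np.float64(-1.31), np.float64(-0.79), np.float64(-0.58), np.float64(-0.59)], 119) -15.990653382905068
(array([463.8780193 , 188.55381373]), np.float64(2.1731046894551898), 72) (array([463.87357888, 188.28974142]), np.float64(2.132840029312394), 72)
[186.16993277 217.20331668]
[183.78525527 217.19521805]
side (465, 185)
40 -15 (array([ 4.71370103e+02,  1.93757842e+02, -2.72467336e-01]), [np.float64(0.51), np.float64(5.48), np.float64(-0.5), np.float64(-0.66)], 86) -15.611228383091177
[294.61556529 176.44656954]
[295.38555271 165.76505765]
t5.78 pos [ 477.97 -114.45   28.85] phi -26.15 tilt [ 0.001 -0.   ] q [ 0.166  0.339 -0.657  0.    -0.574  2.519] F [-1.    0.43  7.  ] M [0.44  0.745 0.094] w 48.3
```

```bash
python3 - <<'E'
from h import *
print(rel([465.4,191.7,150]))
E
```

```text
[-146.1 -121.2  269.3]
```

{"name": "carry_out", "arguments": {"increments": [{"x": 0,"y": -0.015,"z": 0,"yaw": 0,"hand": -1},{"x": 0,"y": -0.05,"z": 0,"yaw": 0,"hand": -1},{"x": 0,"y": -0.085,"z": 0,"yaw": 0,"hand": -1},{"x": -0.01,"y": -0.121,"z": 0.02,"yaw": -5,"hand": -1},{"x": -0.03,"y": -0.121,"z": 0.05,"yaw": -10,"hand": -1},{"x": -0.05,"y": -0.121,"z": 0.085,"yaw": -17,"hand": -1},{"x": -0.068,"y": -0.121,"z": 0.122,"yaw": -24,"hand": -1},{"x": -0.085,"y": -0.121,"z": 0.155,"yaw": -31,"hand": -1}]}}

```text
t: 6.45
position: [469.0, 63.9, 149.8]
tool_rot: [[0.996, 0.001, -0.09], [0.09, 0.001, 0.996], [0.002, -1.0, 0.001]]
ft_force: [1.2, 0.3, -1.0]
width: 48.2
```

```bash
python3 - <<'E'
from h import *
st();print(rel([465.4,191.7,150]))
E
```

```text
t6.45 pos [468.96  63.92 149.82] phi 5.14 tilt [0.0015 0.001 ] q [ 0.553  0.127 -0.569 -0.    -0.873  2.679] F [ 1.16  0.32 -0.95] M [-0.038 -0.139  0.031] w 48.2
[ 7.900e+00 -1.000e-01  1.276e+02]
```

{"name": "carry_out", "arguments": {"increments": [{"x": 0.002,"y": 0,"z": 0.035,"yaw": -5,"hand": -1},{"x": 0.005,"y": 0,"z": 0.07,"yaw": -10,"hand": -1},{"x": 0.007,"y": 0,"z": 0.1,"yaw": -15,"hand": -1},{"x": 0.0079,"y": 0,"z": 0.12,"yaw": -20,"hand": -1},{"x": 0.0079,"y": 0,"z": 0.1276,"yaw": -20,"hand": -1},{"x": 0.0079,"y": 0,"z": 0.1276,"yaw": -20,"hand": -1},{"x": 0.0079,"y": 0,"z": 0.1276,"yaw": -20,"hand": -1}]}}

```text
t: 7.03
position: [465.8, 189.6, 148.8]
tool_rot: [[0.908, -0.001, -0.42], [0.42, -0.0, 0.908], [-0.001, -1.0, -0.0]]
ft_force: [-0.0, -0.7, -0.6]
width: 48.3
```

```bash
python3 - <<'E'
from h import *
p=ctrl.capture("side");save(p,"side4.png")
q=ctrl.capture("top");save(q,"top4.png")
st();print(rel([465.4,191.7,150]))
a=cv2.imread("pics/side4.png")[120:220,250:350];b=cv2.imread("pics/top4.png")[160:260,130:230];cv2.imwrite("pics/side4z.png",cv2.resize(np.hstack([a,b]),None,fx=4,fy=4,interpolation=cv2.INTER_CUBIC))
E
```

```text
t7.13 pos [465.94 188.86 148.95] phi 24.80 tilt [-0.0004 -0.0003] q [ 0.776  0.178 -0.509 -0.    -0.885  2.798] F [ 0.21  0.19 -0.56] M [-0.03   0.018 -0.003] w 48.3
[ 0.7 -1.   2.8]
```

View pics/side4z.png

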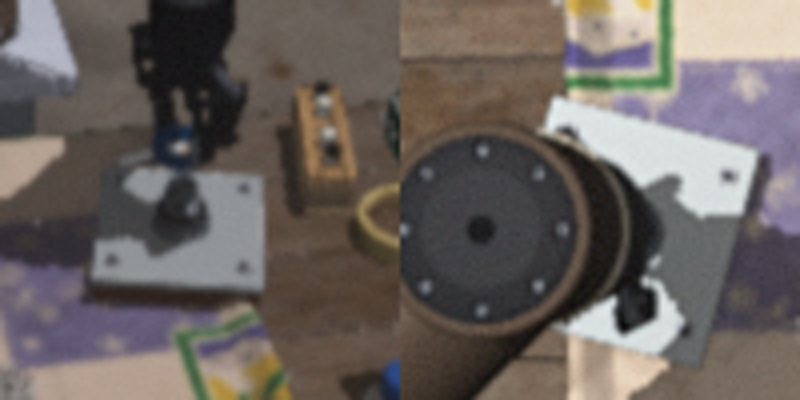

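```bash
python3 - <<'E'
import cv2,numpy as np
a=cv2.imread("pics/side4.png")[140:190,270:320];b=cv2.imread("pics/side0.png")[140:190,270:320];cv2.imwrite("pics/side4y.png",cv2.resize(np.hstack([a,b]),None,fx=8,fy=8,interpolation=cv2.INTER_NEAREST))
E
```

```text
(no output)
```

View pics/side4y.png

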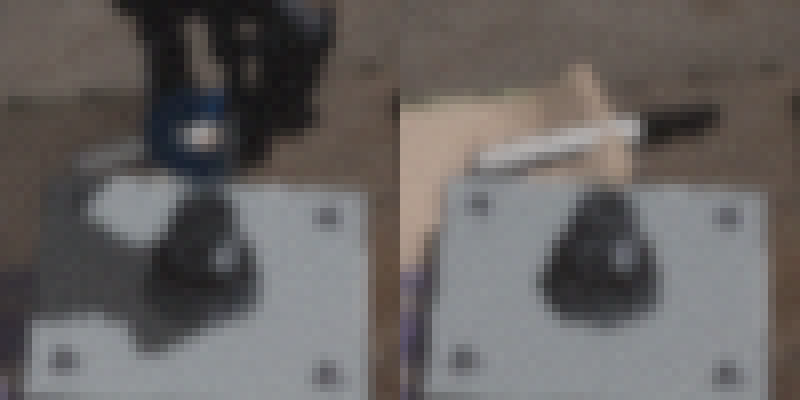

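```bash
python3 - <<'E'
from sp import *
p=dict(ctrl.capture("side"))
for X in([465.94,188.86,129],[465.94,188.86,138],[465.4,191.7,91],[465.4,191.7,58],[465.4,191.7,40]):print(X,proj(p,X))
im=p["image"].astype(int)
np.set_printoptions(linewidth=200)
f=im[148:166,284:304]
print((f[...,2]-f[...,0]))
im0=cv2.cvtColor(cv2.imread("pics/side0.png"),cv2.COLOR_BGR2GRAY);print(im0[162:184,282:310])
st()
E
```

```text
[465.94, 188.86, 129] [294.29361687 156.72583558]
[465.94, 188.86, 138] [294.43122246 154.71964509]
[465.4, 191.7, 91] [294.4443409  164.83391256]
[465.4, 191.7, 58] [293.957283   171.79662853]
[465.4, 191.7, 40] [293.69797639 175.50716372]
[[-16 -14 -14 -12  -4   0  -1   1   0  -7 -12 -12 -12  -5  -5  -5  -9 -10  -5  -4]
 [-15 -13 -13  -9   0  -2  -1  -2  -4  -5 -12 -13 -12  -9  -6  -5  -7 -12  -4   1]
 [-14 -12 -13 -10  -3  -2  -3   4   4   1  -8  -9  -6  -6  -4   0  -1  -6  -3  -2]
 [-15 -13 -13 -10  -1   4   6   5  11  11   9   7  13  15   4  -1   0   0  -1  -1]
 [-13 -12 -12  -8   0   9  13  14  19  22  28  28  30  23   6   1   0  -3  -1   1]
 [-15 -15 -13  -8   2  14  18  19  20  23  33  45  32  17   5  -1  -1   0   0   2]
 [-15 -16 -13  -4  11  19  20  19  18  21  26  30  25  16   6   2  -1  -2  -1   1]
 [-16 -16 -14  -8  11  22  20  19  13   9   9   9   7   7   5   1   2   0   1  -2]
 [-15 -13 -11  -4  12  20  17  14   8   3  -1  -9 -11  -6   2   2   0   0   1  -4]
 [ -8  -8  -5   0  12  19  18  14  12   6  -3 -14 -15  -8  -1   2   2   0  -4  -7]
 [ -2  -3  -3  -2  11  16  20
[... 2632 characters left out ...]
  73  68  71  68  72  79  81  97 110 124 136 141 145 142 141 142 143 143]
 [144 143 143 146 143 143 140 135 117 114 112 106  97  89  93 106 118 123 133 139 142 142 143 141 141 141 142 142]
 [145 142 144 141 143 142 144 141 139 137 137 131 126 122 125 131 136 139 143 142 142 145 143 143 143 143 141 141]
 [142 143 144 142 143 145 142 143 143 142 144 140 140 139 140 142 141 143 142 142 143 143 142 142 142 143 144 141]
 [143 143 143 145 142 142 142 141 143 143 142 142 141 141 142 141 141 143 144 144 142 142 143 143 143 142 144 145]]
t7.18 pos [466.06 188.77 149.02] phi 24.79 tilt [-0.0003 -0.0001] q [ 0.776  0.177 -0.508 -0.    -0.885  2.798] F [-0.03 -0.38 -0.6 ] M [-0.009 -0.006 -0.027] w 48.0
```

{"name": "carry_out", "arguments": {"increments": [{"x": 0.0006,"y": 0,"z": 0.0029,"yaw": 0,"hand": -1},{"x": 0.0006,"y": 0.015,"z": 0.0029,"yaw": 0,"hand": -1},{"x": 0.0006,"y": 0.025,"z": 0.0029,"yaw": 0,"hand": -1},{"x": 0.0006,"y": 0.027,"z": 0.0029,"yaw": 0,"hand": -1},{"x": 0.0006,"y": 0.029,"z": 0.0029,"yaw": 0,"hand": -1},{"x": 0.0006,"y": 0.031,"z": 0.0029,"yaw": 0,"hand": -1},{"x": 0.0006,"y": 0.031,"z": 0.0029,"yaw": 0,"hand": -1}]}}

```text
t: 7.77
position: [465.6, 192.6, 117.9]
tool_rot: [[0.907, -0.0, -0.422], [0.422, -0.0, 0.907], [-0.0, -1.0, -0.0]]
ft_force: [0.5, 0.4, -1.3]
width: 48.2
```

```bash
python3 - <<'E'
from h import *
st();print(rel([465.4,191.7,118]))
E
```

```text
t7.77 pos [465.56 192.64 117.93] phi 24.93 tilt [-0.0001 -0.0002] q [ 0.783  0.219 -0.543  0.    -0.81   2.794] F [ 0.46  0.35 -1.26] M [-0.039  0.044 -0.014] w 48.2
[-0.5 -0.1 -0.8]
```

{"name": "carry_out", "arguments": {"increments": [{"x": -0.0003,"y": 0.0015,"z": -0.0005,"yaw": 0,"hand": -1},{"x": -0.0003,"y": 0.003,"z": -0.0005,"yaw": 0,"hand": -1},{"x": -0.0003,"y": 0.0045,"z": -0.0005,"yaw": 0,"hand": -1},{"x": -0.0003,"y": 0.006,"z": -0.0005,"yaw": 0,"hand": -1},{"x": -0.0003,"y": 0.006,"z": -0.0005,"yaw": 0,"hand": -1}]}}

```text
t: 8.18
position: [465.3, 192.0, 111.8]
tool_rot: [[0.907, -0.0, -0.422], [0.422, -0.0, 0.907], [-0.0, -1.0, -0.0]]
ft_force: [0.1, -0.7, -0.2]
width: 48.1
```

```bash
python3 - <<'E'
from h import *
st();print(rel([465.4,191.7,118]))
E
```

```text
t8.18 pos [465.32 192.05 111.79] phi 24.94 tilt [-0.0002 -0.0002] q [ 0.782  0.226 -0.551 -0.    -0.794  2.795] F [ 0.07 -0.74 -0.22] M [-0.01  -0.051  0.015] w 48.1
[-0.1 -6.2 -0.4]
```

{"name": "carry_out", "arguments": {"increments": [{"x": 0,"y": 0.0015,"z": 0,"yaw": 0,"hand": -1},{"x": 0,"y": 0.003,"z": 0,"yaw": 0,"hand": -1},{"x": 0,"y": 0.004,"z": 0,"yaw": 0,"hand": -1},{"x": 0,"y": 0.004,"z": 0,"yaw": 0,"hand": -1}]}}

```text
t: 8.52
position: [465.3, 192.1, 107.8]
tool_rot: [[0.907, -0.0, -0.422], [0.422, -0.0, 0.907], [-0.0, -1.0, -0.0]]
ft_force: [-0.0, -0.4, -0.8]
width: 48.3
```

```bash
python3 - <<'E'
from h import *
st()
E
```

```text
t8.52 pos [465.32 192.06 107.76] phi 24.94 tilt [-0.0003 -0.0002] q [ 0.782  0.232 -0.555 -0.    -0.784  2.795] F [-0.04 -0.44 -0.75] M [-0.021 -0.006 -0.052] w 48.3
```

{"name": "carry_out", "arguments": {"increments": [{"x": 0,"y": 0.001,"z": 0,"yaw": 0,"hand": -1},{"x": 0,"y": 0.002,"z": 0,"yaw": 0,"hand": -1},{"x": 0,"y": 0.003,"z": 0,"yaw": 0,"hand": -1},{"x": 0,"y": 0.003,"z": 0,"yaw": 0,"hand": -1}]}}

```text
t: 8.85
position: [465.6, 192.4, 105.0]
tool_rot: [[0.907, 0.0, -0.422], [0.422, 0.0, 0.907], [0.0, -1.0, 0.0]]
ft_force: [0.9, 1.0, -1.9]
width: 48.2
```

```bash
python3 - <<'E'
from h import *
st()
E
```

```text
t8.85 pos [465.58 192.4  104.95] phi 24.95 tilt [0.0003 0.0004] q [ 0.782  0.236 -0.558 -0.    -0.777  2.795] F [ 0.91  1.04 -1.91] M [ 0.522 -0.101 -0.05 ] w 48.2
```

{"name": "carry_out", "arguments": {"increments": [{"x": 0.0006,"y": 0.0005,"z": 0.0003,"yaw": 0,"hand": -1},{"x": 0.0006,"y": 0.001,"z": 0.0003,"yaw": 0,"hand": -1},{"x": 0.0006,"y": 0.001,"z": 0.0003,"yaw": 0,"hand": -1}]}}

```text
t: 9.1
position: [465.8, 192.6, 103.9]
tool_rot: [[0.907, -0.0, -0.422], [0.422, -0.0, 0.907], [-0.0, -1.0, -0.0]]
ft_force: [0.3, 0.4, -0.9]
width: 48.2
```

```bash
python3 - <<'E'
from h import *
st()
E
```

```text
t9.10 pos [465.81 192.61 103.91] phi 24.94 tilt [-0.0001 -0.0002] q [ 0.782  0.238 -0.558  0.    -0.775  2.794] F [ 0.25  0.39 -0.91] M [ 0.169 -0.036  0.015] w 48.2
```

{"name": "carry_out", "arguments": {"increments": [{"x": 0.0001,"y": 0.001,"z": 0.0002,"yaw": 0,"hand": -1},{"x": 0.0001,"y": 0.002,"z": 0.0002,"yaw": 0,"hand": -1},{"x": 0.0001,"y": 0.002,"z": 0.0002,"yaw": 0,"hand": -1}]}}

```text
t: 9.35
position: [465.7, 192.8, 101.8]
tool_rot: [[0.907, -0.0, -0.422], [0.422, -0.0, 0.907], [-0.0, -1.0, -0.0]]
ft_force: [0.1, 0.0, -1.6]
width: 48.2
```

```bash
python3 - <<'E'
from h import *
st()
E
```

```text
t9.35 pos [465.71 192.77 101.78] phi 24.94 tilt [-0.0003 -0.0003] q [ 0.783  0.241 -0.56  -0.    -0.77   2.794] F [ 0.14  0.02 -1.56] M [0.084 0.047 0.039] w 48.2
```

{"name": "carry_out", "arguments": {"increments": [{"x": 0,"y": 0.001,"z": 0,"yaw": 0,"hand": -1},{"x": 0,"y": 0.002,"z": 0,"yaw": 0,"hand": -1},{"x": 0,"y": 0.002,"z": 0,"yaw": 0,"hand": -1}]}}

```text
t: 9.6
position: [465.9, 192.9, 100.3]
tool_rot: [[0.907, 0.0, -0.422], [0.422, -0.0, 0.907], [0.0, -1.0, -0.0]]
ft_force: [-1.7, 1.2, 3.8]
width: 48.1
```

```bash
python3 - <<'E'
from h import *
st()
E
```

```text
t9.60 pos [465.91 192.9  100.25] phi 24.95 tilt [ 0.0001 -0.0001] q [ 0.783  0.243 -0.562  0.    -0.766  2.794] F [-1.7   1.18  3.81] M [-0.037  0.604  0.062] w 48.1
```

{"name": "carry_out", "arguments": {"increments": [{"x": 0,"y": 0.0001,"z": 0,"yaw": 5,"hand": -1},{"x": 0,"y": 0.0002,"z": 0,"yaw": 10,"hand": -1},{"x": 0,"y": 0.00035,"z": 0,"yaw": 15,"hand": -1},{"x": 0,"y": 0.0005,"z": 0,"yaw": 20,"hand": -1},{"x": 0,"y": 0.0005,"z": 0,"yaw": 20,"hand": -1}]}}

```text
t: 10.02
position: [466.1, 193.1, 99.8]
tool_rot: [[0.997, 0.001, -0.082], [0.082, 0.0, 0.997], [0.001, -1.0, 0.0]]
ft_force: [-1.6, 0.1, 3.6]
width: 48.4
```

```bash
python3 - <<'E'
from h import *
st()
E
```

```text
t10.02 pos [466.09 193.06  99.82] phi 4.73 tilt [0.0006 0.0004] q [ 0.783  0.244 -0.562  0.    -0.764  2.441] F [-1.56  0.08  3.58] M [ 0.21   0.341 -0.044] w 48.4
```

{"name": "carry_out", "arguments": {"increments": [{"x": 0,"y": 0.0002,"z": 0,"yaw": 7,"hand": -1},{"x": 0,"y": 0.0004,"z": 0,"yaw": 14,"hand": -1},{"x": 0,"y": 0.0006,"z": 0,"yaw": 21,"hand": -1},{"x": 0,"y": 0.0008,"z": 0,"yaw": 28,"hand": -1},{"x": 0,"y": 0.001,"z": 0,"yaw": 35,"hand": -1},{"x": 0,"y": 0.0012,"z": 0,"yaw": 42,"hand": -1},{"x": 0,"y": 0.0012,"z": 0,"yaw": 42,"hand": -1}]}}

```text
t: 10.6
position: [466.2, 193.1, 98.7]
tool_rot: [[0.796, 0.001, 0.605], [-0.605, 0.0, 0.796], [0.0, -1.0, 0.001]]
ft_force: [-0.3, 0.4, 4.3]
width: 47.7
```

```bash
cat >> h.py <<'E'
def avg(n=3):
    F=[];M=[]
    for i in range(n):
        s=ctrl.sense();F.append(s["ft_force"]);M.append(s["moment"])
        if i<n-1: ctrl.capture("side")
    print("avg F",np.mean(F,0).round(2),"M",np.mean(M,0).round(3),"Mz",np.array(M)[:,2].round(3))
E
python3 - <<'E'
from h import *
st();avg()
E
```

```text
t10.60 pos [466.19 193.1   98.68] phi -37.21 tilt [0.0008 0.0005] q [ 0.783  0.246 -0.563  0.    -0.761  1.709] F [-0.31  0.39  4.33] M [ 0.204  0.298 -0.008] w 47.7
avg F [-0.17  0.38  3.97] M [ 0.187  0.231 -0.014] Mz [-0.008  0.008 -0.041]
```

{"name": "carry_out", "arguments": {"increments": [{"x": 0,"y": 0.0002,"z": 0,"yaw": 7,"hand": -1},{"x": 0,"y": 0.0004,"z": 0,"yaw": 14,"hand": -1},{"x": 0,"y": 0.0006,"z": 0,"yaw": 20,"hand": -1},{"x": 0,"y": 0.0006,"z": 0,"yaw": 20,"hand": -1}]}}

```text
t: 11.03
position: [466.2, 193.1, 98.1]
tool_rot: [[0.543, 0.001, 0.84], [-0.84, 0.0, 0.543], [0.0, -1.0, 0.001]]
ft_force: [-0.8, 0.5, 4.2]
width: 48.2
```

```bash
python3 - <<'E'
from h import *
st();avg()
E
```

```text
t11.03 pos [466.23 193.09  98.08] phi -57.10 tilt [0.0008 0.0004] q [ 0.783  0.247 -0.564  0.    -0.76   1.362] F [-0.77  0.53  4.19] M [ 0.082  0.2   -0.087] w 48.2
avg F [-0.28  0.34  4.5 ] M [ 0.067  0.141 -0.056] Mz [-0.087 -0.051 -0.028]
```

{"name": "carry_out", "arguments": {"increments": [{"x": 0,"y": 0.0002,"z": 0,"yaw": 7,"hand": -1},{"x": 0,"y": 0.0004,"z": 0,"yaw": 14,"hand": -1},{"x": 0,"y": 0.0005,"z": 0,"yaw": 20,"hand": -1},{"x": 0,"y": 0.0005,"z": 0,"yaw": 20,"hand": -1}]}}

```text
t: 11.47
position: [466.2, 193.1, 97.5]
tool_rot: [[0.224, 0.001, 0.975], [-0.975, 0.0, 0.224], [-0.0, -1.0, 0.001]]
ft_force: [-0.5, 0.7, 4.3]
width: 48.4
```

```bash
python3 - <<'E'
from h import *
st();avg()
E
```

```text
t11.47 pos [466.2  193.07  97.52] phi -77.08 tilt [0.0007 0.0004] q [ 0.783  0.247 -0.564  0.    -0.758  1.013] F [-0.52  0.71  4.31] M [ 0.067  0.149 -0.024] w 48.4
avg F [-0.04  0.72  5.34] M [ 0.048  0.148 -0.023] Mz [-0.024  0.012 -0.058]
```

{"name": "carry_out", "arguments": {"increments": [{"x": 0,"y": 0.0002,"z": 0,"yaw": 7,"hand": -1},{"x": 0,"y": 0.0004,"z": 0,"yaw": 14,"hand": -1},{"x": 0,"y": 0.0005,"z": 0,"yaw": 20,"hand": -1},{"x": 0,"y": 0.0005,"z": 0,"yaw": 20,"hand": -1}]}}

```text
t: 11.9
position: [466.1, 193.0, 97.0]
tool_rot: [[-0.121, 0.001, 0.993], [-0.993, 0.0, -0.121], [-0.0, -1.0, 0.0]]
ft_force: [-0.6, -0.5, 4.4]
width: 48.0
```

```bash
python3 - <<'E'
from h import *
st();avg(4)
E
```

```text
t11.90 pos [466.13 193.04  96.96] phi -96.97 tilt [0.0005 0.0003] q [ 0.783  0.248 -0.565  0.    -0.757  0.666] F [-0.57 -0.51  4.43] M [ 0.121  0.124 -0.014] w 48.0
avg F [-0.34 -0.14  5.56] M [ 0.084  0.134 -0.012] Mz [-0.014  0.008 -0.019 -0.023]
```

{"name": "carry_out", "arguments": {"increments": [{"x": 0,"y": 0.0002,"z": 0,"yaw": 7,"hand": -1},{"x": 0,"y": 0.0004,"z": 0,"yaw": 14,"hand": -1},{"x": 0,"y": 0.0005,"z": 0,"yaw": 20,"hand": -1},{"x": 0,"y": 0.0005,"z": 0,"yaw": 20,"hand": -1}]}}

```text
t: 12.38
position: [466.1, 193.0, 96.4]
tool_rot: [[-0.452, 0.0, 0.892], [-0.892, 0.0, -0.452], [-0.0, -1.0, 0.0]]
ft_force: [-0.5, 0.5, 5.3]
width: 48.3
```

```bash
python3 - <<'E'
from h import *
st();avg(4)
E
```

```text
t12.38 pos [466.06 193.03  96.41] phi -116.89 tilt [0.0004 0.0003] q [ 0.783  0.249 -0.566  0.    -0.756  0.319] F [-0.49  0.48  5.31] M [ 0.112  0.178 -0.033] w 48.3
avg F [-0.25  0.28  5.14] M [ 0.06   0.146 -0.069] Mz [-0.033 -0.061 -0.077 -0.105]
```

{"name": "carry_out", "arguments": {"increments": [{"x": 0,"y": 0.0002,"z": 0,"yaw": 7,"hand": -1},{"x": 0,"y": 0.0004,"z": 0,"yaw": 14,"hand": -1},{"x": 0,"y": 0.0005,"z": 0,"yaw": 20,"hand": -1},{"x": 0,"y": 0.0005,"z": 0,"yaw": 20,"hand": -1}]}}

```text
t: 12.87
position: [466.0, 193.0, 95.8]
tool_rot: [[-0.729, 0.0, 0.684], [-0.684, 0.0, -0.729], [-0.0, -1.0, 0.0]]
ft_force: [-1.1, 0.3, 5.1]
width: 47.7
```

```bash
python3 - <<'E'
from h import *
st();avg(4)
E
```

```text
t12.87 pos [466.01 192.98  95.85] phi -136.83 tilt [0.0003 0.0002] q [ 0.783  0.25  -0.566  0.    -0.755 -0.029] F [-1.06  0.29  5.1 ] M [ 0.069  0.18  -0.062] w 47.7
avg F [-0.7   0.08  4.71] M [ 0.034  0.151 -0.048] Mz [-0.062 -0.079 -0.026 -0.023]
```

{"name": "carry_out", "arguments": {"increments": [{"x": 0,"y": 0.0002,"z": 0,"yaw": 7,"hand": -1},{"x": 0,"y": 0.0004,"z": 0,"yaw": 14,"hand": -1},{"x": 0,"y": 0.0005,"z": 0,"yaw": 20,"hand": -1},{"x": 0,"y": 0.0005,"z": 0,"yaw": 20,"hand": -1}]}}

```text
t: 13.35
position: [465.9, 192.9, 95.3]
tool_rot: [[-0.919, 0.0, 0.394], [-0.394, 0.0, -0.919], [-0.0, -1.0, -0.0]]
ft_force: [-0.4, -0.1, 4.6]
width: 48.0
```

```bash
python3 - <<'E'
from h import *
st();avg(4)
E
```

```text
t13.35 pos [465.94 192.94  95.31] phi -156.79 tilt [0.0001 0.0001] q [ 0.783  0.25  -0.567  0.    -0.754 -0.378] F [-0.43 -0.13  4.63] M [ 0.108  0.212 -0.069] w 48.0
avg F [-0.27 -0.16  4.92] M [ 0.042  0.155 -0.037] Mz [-0.069 -0.038 -0.018 -0.023]
```

{"name": "carry_out", "arguments": {"increments": [{"x": 0,"y": 0.0002,"z": 0,"yaw": 7,"hand": -1},{"x": 0,"y": 0.0004,"z": 0,"yaw": 14,"hand": -1},{"x": 0,"y": 0.0005,"z": 0,"yaw": 20,"hand": -1},{"x": 0,"y": 0.0005,"z": 0,"yaw": 20,"hand": -1}]}}

```text
t: 13.83
position: [465.9, 192.9, 94.8]
tool_rot: [[-0.998, 0.0, 0.057], [-0.057, 0.0, -0.998], [-0.0, -1.0, -0.0]]
ft_force: [-0.7, -0.5, 5.0]
width: 47.9
```

```bash
python3 - <<'E'
from h import *
st();avg(4)
E
```

```text
t13.83 pos [465.87 192.94  94.76] phi -176.76 tilt [0.0001 0.0002] q [ 0.783  0.251 -0.567 -0.    -0.752 -0.726] F [-0.74 -0.54  4.97] M [0.099 0.161 0.034] w 47.9
avg F [-0.71  0.04  4.85] M [ 0.047  0.133 -0.01 ] Mz [ 0.034 -0.038 -0.031 -0.006]
```

{"name": "carry_out", "arguments": {"increments": [{"x": 0,"y": 0.0002,"z": 0,"yaw": 7,"hand": -1},{"x": 0,"y": 0.0004,"z": 0,"yaw": 14,"hand": -1},{"x": 0,"y": 0.0005,"z": 0,"yaw": 20,"hand": -1},{"x": 0,"y": 0.0005,"z": 0,"yaw": 20,"hand": -1}]}}

```text
t: 14.32
position: [465.8, 192.9, 94.2]
tool_rot: [[-0.956, -0.0, -0.292], [0.292, -0.0, -0.956], [0.0, -1.0, 0.0]]
ft_force: [-0.6, 0.3, 4.5]
width: 48.1
```

```bash
python3 - <<'E'
from h import *
st();avg(4)
E
```

```text
t14.32 pos [465.85 192.85  94.21] phi 162.99 tilt [-0.0001 -0.    ] q [ 0.783  0.252 -0.568 -0.    -0.751 -1.08 ] F [-0.62  0.31  4.46] M [ 0.113  0.128 -0.046] w 48.1
avg F [-0.52  0.37  4.8 ] M [ 0.045  0.124 -0.035] Mz [-0.046 -0.018 -0.054 -0.024]
```

{"name": "carry_out", "arguments": {"increments": [{"x": 0,"y": 0.0002,"z": 0,"yaw": 7,"hand": -1},{"x": 0,"y": 0.0004,"z": 0,"yaw": 14,"hand": -1},{"x": 0,"y": 0.0005,"z": 0,"yaw": 20,"hand": -1},{"x": 0,"y": 0.0005,"z": 0,"yaw": 20,"hand": -1}]}}

```text
t: 14.8
position: [465.8, 192.8, 93.7]
tool_rot: [[-0.798, -0.0, -0.603], [0.603, -0.0, -0.798], [0.0, -1.0, 0.0]]
ft_force: [-0.4, 0.8, 3.9]
width: 48.1
```

```bash
python3 - <<'E'
from h import *
st();avg(4)
E
```

```text
t14.80 pos [465.81 192.84  93.66] phi 142.92 tilt [-0.0001 -0.    ] q [ 0.783  0.253 -0.568 -0.    -0.75  -1.43 ] F [-0.39  0.77  3.89] M [ 0.081  0.155 -0.008] w 48.1
avg F [-0.91 -0.12  3.76] M [ 0.062  0.077 -0.021] Mz [-0.008 -0.077  0.027 -0.025]
```

{"name": "carry_out", "arguments": {"increments": [{"x": 0,"y": 0.0002,"z": 0,"yaw": 7,"hand": -1},{"x": 0,"y": 0.0004,"z": 0,"yaw": 14,"hand": -1},{"x": 0,"y": 0.0005,"z": 0,"yaw": 20,"hand": -1},{"x": 0,"y": 0.0005,"z": 0,"yaw": 20,"hand": -1}]}}

```text
t: 15.28
position: [465.8, 192.8, 93.1]
tool_rot: [[-0.543, -0.0, -0.84], [0.84, -0.0, -0.543], [0.0, -1.0, 0.0]]
ft_force: [-1.3, 0.2, 2.7]
width: 47.7
```

```bash
python3 - <<'E'
from h import *
st();avg(4)
E
```

```text
t15.28 pos [465.79 192.82  93.14] phi 122.89 tilt [-0.0001 -0.    ] q [ 0.783  0.253 -0.569 -0.    -0.748 -1.779] F [-1.34  0.21  2.72] M [ 0.079  0.081 -0.033] w 47.7
avg F [-0.76  0.02  2.96] M [ 0.054  0.071 -0.021] Mz [-0.033 -0.064 -0.006  0.02 ]
```

{"name": "carry_out", "arguments": {"increments": [{"x": 0,"y": 0.0002,"z": 0,"yaw": 7,"hand": -1},{"x": 0,"y": 0.0004,"z": 0,"yaw": 14,"hand": -1},{"x": 0,"y": 0.0006,"z": 0,"yaw": 20,"hand": -1},{"x": 0,"y": 0.0006,"z": 0,"yaw": 20,"hand": -1}]}}

```text
t: 15.77
position: [465.8, 192.9, 92.6]
tool_rot: [[-0.223, -0.0, -0.975], [0.975, -0.0, -0.223], [-0.0, -1.0, 0.0]]
ft_force: [-1.0, 0.6, 2.9]
width: 48.0
```

```bash
python3 - <<'E'
from h import *
st();avg(4)
E
```

```text
t15.77 pos [465.81 192.87  92.59] phi 102.89 tilt [-0.0001 -0.0001] q [ 0.783  0.254 -0.57  -0.    -0.747 -2.129] F [-0.96  0.57  2.85] M [ 0.084  0.158 -0.004] w 48.0
avg F [-0.44  0.16  3.02] M [ 0.073  0.094 -0.045] Mz [-0.004  0.006 -0.109 -0.073]
```

{"name": "carry_out", "arguments": {"increments": [{"x": 0,"y": 0.0002,"z": 0,"yaw": 7,"hand": -1},{"x": 0,"y": 0.0004,"z": 0,"yaw": 14,"hand": -1},{"x": 0,"y": 0.0006,"z": 0,"yaw": 20,"hand": -1},{"x": 0,"y": 0.0006,"z": 0,"yaw": 20,"hand": -1}]}}

```text
t: 16.25
position: [465.8, 192.9, 92.0]
tool_rot: [[0.124, -0.0, -0.992], [0.992, 0.0, 0.124], [0.0, -1.0, 0.0]]
ft_force: [-1.0, 0.7, 3.5]
width: 48.1
```

```bash
python3 - <<'E'
from h import *
st();avg(4)
E
```

```text
t16.25 pos [465.81 192.9   92.02] phi 82.89 tilt [-0.  0.] q [ 0.783  0.255 -0.57  -0.    -0.746 -2.478] F [-1.03  0.74  3.54] M [ 0.15   0.14  -0.015] w 48.1
avg F [-0.69  0.46  3.31] M [ 0.142  0.201 -0.016] Mz [-0.015 -0.05   0.026 -0.023]
```

{"name": "carry_out", "arguments": {"increments": [{"x": 0,"y": 0.0002,"z": 0,"yaw": 7,"hand": -1},{"x": 0,"y": 0.0004,"z": 0,"yaw": 14,"hand": -1},{"x": 0,"y": 0.0006,"z": 0,"yaw": 20,"hand": -1},{"x": 0,"y": 0.0006,"z": 0,"yaw": 20,"hand": -1}]}}

```text
t: 16.73
position: [465.8, 192.9, 91.4]
tool_rot: [[0.456, -0.0, -0.89], [0.89, 0.0, 0.456], [0.0, -1.0, 0.0]]
ft_force: [-0.7, 0.8, 3.4]
width: 48.0
```

```bash
python3 - <<'E'
from h import *
st();avg(6)
E
```

```text
t16.73 pos [465.83 192.9   91.45] phi 62.89 tilt [-0.      0.0001] q [ 0.783  0.256 -0.571 -0.    -0.744 -2.827] F [-0.69  0.77  3.41] M [ 0.255  0.318 -0.019] w 48.0
avg F [-0.69  1.02  3.52] M [ 0.232  0.295 -0.036] Mz [-0.019 -0.04  -0.063 -0.059 -0.039  0.001]
```

{"name": "carry_out", "arguments": {"increments": [{"x": 0,"y": 0,"z": 0,"yaw": 0,"hand": 0.4},{"x": 0,"y": 0,"z": 0,"yaw": 0,"hand": 0.6},{"x": 0,"y": 0,"z": 0,"yaw": 0,"hand": 0.6},{"x": 0,"y": 0,"z": 0,"yaw": -7,"hand": 0.6},{"x": 0,"y": 0,"z": 0,"yaw": -14,"hand": 0.6},{"x": 0,"y": 0,"z": 0,"yaw": -21,"hand": 0.6},{"x": 0,"y": 0,"z": 0,"yaw": -28,"hand": 0.6},{"x": 0,"y": 0,"z": 0,"yaw": -35,"hand": 0.6}]}}

```text
t: 17.65
position: [465.7, 192.7, 91.2]
tool_rot: [[-0.145, -0.0, -0.989], [0.989, -0.0, -0.145], [-0.0, -1.0, 0.0]]
ft_force: [0.2, -0.6, -0.3]
width: 68.4
```

```bash
python3 - <<'E'
from h import *
st()
E
```

```text
t17.65 pos [465.69 192.68  91.18] phi 98.32 tilt [-0.0004 -0.0004] q [ 0.783  0.256 -0.571 -0.    -0.744 -2.208] F [ 0.19 -0.63 -0.35] M [ 0.049 -0.013  0.053] w 68.4
```

{"name": "carry_out", "arguments": {"increments": [{"yaw": -7,"x": 0,"y": 0,"z": 0,"hand": 0.6},{"yaw": -14,"x": 0,"y": 0,"z": 0,"hand": 0.6},{"yaw": -21,"x": 0,"y": 0,"z": 0,"hand": 0.6},{"yaw": -28,"x": 0,"y": 0,"z": 0,"hand": 0.6},{"yaw": -35,"x": 0,"y": 0,"z": 0,"hand": 0.6},{"yaw": -42,"x": 0,"y": 0,"z": 0,"hand": 0.6},{"yaw": -49,"x": 0,"y": 0,"z": 0,"hand": 0.6},{"yaw": -56,"x": 0,"y": 0,"z": 0,"hand": 0.6}]}}

```text
t: 18.32
position: [465.7, 192.7, 91.2]
tool_rot: [[-0.901, -0.0, -0.433], [0.433, -0.0, -0.901], [0.0, -1.0, 0.001]]
ft_force: [1.4, 0.8, 0.2]
width: 68.1
```

{"name": "carry_out", "arguments": {"increments": [{"yaw": -7,"x": 0,"y": 0,"z": 0,"hand": 0.6},{"yaw": -14,"x": 0,"y": 0,"z": 0,"hand": 0.6},{"yaw": -21,"x": 0,"y": 0,"z": 0,"hand": 0.6},{"yaw": -28,"x": 0,"y": 0,"z": 0,"hand": 0.6},{"yaw": -35,"x": 0,"y": 0,"z": 0,"hand": 0.6},{"yaw": -42,"x": 0,"y": 0,"z": 0,"hand": 0.6},{"yaw": -49,"x": 0,"y": 0,"z": 0,"hand": 0.6},{"yaw": -56,"x": 0,"y": 0,"z": 0,"hand": 0.6}]}}

```text
t: 18.98
position: [465.7, 192.7, 91.2]
tool_rot: [[-0.863, -0.0, 0.505], [-0.505, -0.0, -0.863], [0.001, -1.0, 0.0]]
ft_force: [0.6, 0.6, -0.1]
width: 68.1
```

{"name": "carry_out", "arguments": {"increments": [{"yaw": -7,"x": 0,"y": 0,"z": 0,"hand": 0.6},{"yaw": -14,"x": 0,"y": 0,"z": 0,"hand": 0.6},{"yaw": -21,"x": 0,"y": 0,"z": 0,"hand": 0.6},{"yaw": -28,"x": 0,"y": 0,"z": 0,"hand": 0.6},{"yaw": -35,"x": 0,"y": 0,"z": 0,"hand": 0.6},{"yaw": -42,"x": 0,"y": 0,"z": 0,"hand": 0.6},{"yaw": -49,"x": 0,"y": 0,"z": 0,"hand": 0.6},{"yaw": -56,"x": 0,"y": 0,"z": 0,"hand": 0.6}]}}

```text
t: 19.65
position: [465.7, 192.7, 91.2]
tool_rot: [[-0.064, -0.0, 0.998], [-0.998, -0.0, -0.064], [0.0, -1.0, -0.0]]
ft_force: [-0.5, 0.1, -0.6]
width: 68.3
```

{"name": "carry_out", "arguments": {"increments": [{"yaw": -7,"x": 0,"y": 0,"z": 0,"hand": 0.6},{"yaw": -14,"x": 0,"y": 0,"z": 0,"hand": 0.6},{"yaw": -21,"x": 0,"y": 0,"z": 0,"hand": 0.6},{"yaw": -28,"x": 0,"y": 0,"z": 0,"hand": 0.6},{"yaw": -35,"x": 0,"y": 0,"z": 0,"hand": 0.6},{"yaw": -42,"x": 0,"y": 0,"z": 0,"hand": 0.6},{"yaw": -49,"x": 0,"y": 0,"z": 0,"hand": 0.6},{"yaw": -56,"x": 0,"y": 0,"z": 0,"hand": 0.6}]}}

```text
t: 20.32
position: [465.7, 192.7, 91.2]
tool_rot: [[0.791, -0.0, 0.611], [-0.611, -0.0, 0.791], [-0.0, -1.0, -0.001]]
ft_force: [0.4, 0.2, -1.5]
width: 68.0
```

```bash
python3 - <<'E'
from h import *
st()
p=ctrl.capture("side");save(p,"side5.png")
a=cv2.imread("pics/side5.png")[130:200,255:345];cv2.imwrite("pics/side5z.png",cv2.resize(a,None,fx=8,fy=8,interpolation=cv2.INTER_CUBIC))
st()
E
```

```text
t20.32 pos [465.68 192.68  91.16] phi -37.68 tilt [-0.0005 -0.0004] q [ 0.783  0.256 -0.571 -0.    -0.744  1.701] F [ 0.37  0.18 -1.53] M [-0.     0.001 -0.033] w 68.0
t20.37 pos [465.69 192.68  91.2 ] phi -37.17 tilt [-0.0004 -0.0004] q [ 0.783  0.256 -0.571 -0.    -0.744  1.71 ] F [-0.25 -0.32  0.48] M [-0.065 -0.041  0.018] w 68.5
```

View pics/side5z.png

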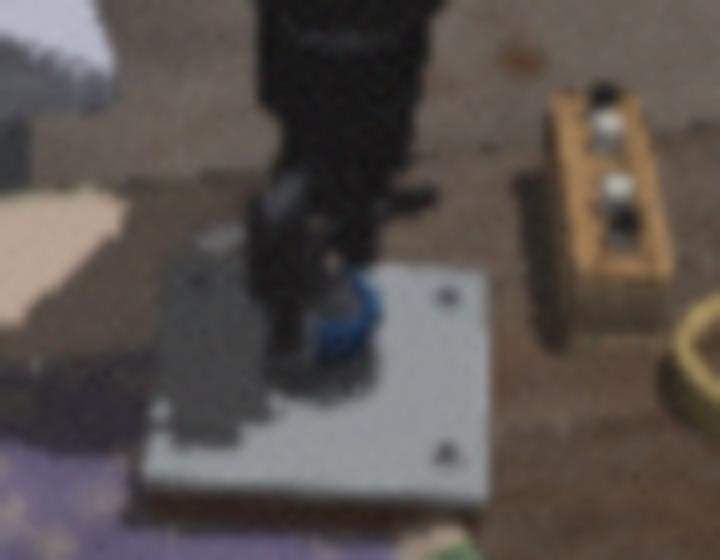

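{"name": "carry_out", "arguments": {"increments": [{"yaw": -5,"x": 0,"y": 0,"z": 0,"hand": 0.5},{"yaw": -10,"x": 0,"y": 0,"z": 0,"hand": 0.4},{"yaw": -10,"x": 0,"y": 0,"z": 0,"hand": 0.3},{"yaw": -10,"x": 0,"y": 0,"z": 0,"hand": -1},{"yaw": -10,"x": 0,"y": 0,"z": 0,"hand": -1},{"yaw": -10,"x": 0,"y": 0,"z": 0,"hand": -1},{"yaw": -10,"x": 0,"y": 0,"z": 0,"hand": -1}]}}

```text
t: 20.95
position: [466.1, 193.0, 91.7]
tool_rot: [[0.882, 0.001, 0.472], [-0.472, 0.0, 0.882], [0.0, -1.0, 0.0]]
ft_force: [-0.1, -0.7, 4.6]
width: 48.3
```

```bash
python3 - <<'E'
from h import *
st();avg(4)
E
```

```text
t20.95 pos [466.11 192.98  91.71] phi -28.17 tilt [0.0005 0.0002] q [ 0.783  0.256 -0.57   0.    -0.744  1.867] F [-0.08 -0.67  4.56] M [-0.304  0.057  0.006] w 48.3
avg F [-0.44 -1.24  4.77] M [-0.307  0.014  0.003] Mz [ 0.006  0.03   0.018 -0.041]
```

{"name": "carry_out", "arguments": {"increments": [{"x": 0,"y": 0.0002,"z": 0,"yaw": 7,"hand": -1},{"x": 0,"y": 0.0004,"z": 0,"yaw": 14,"hand": -1},{"x": 0,"y": 0.0006,"z": 0,"yaw": 20,"hand": -1},{"x": 0,"y": 0.0006,"z": 0,"yaw": 20,"hand": -1}]}}

```text
t: 21.43
position: [466.1, 193.1, 91.1]
tool_rot: [[0.663, 0.0, 0.749], [-0.749, 0.0, 0.663], [0.0, -1.0, 0.001]]
ft_force: [-1.2, 0.4, 6.0]
width: 48.6
```

```bash
python3 - <<'E'
from h import *
st();avg(4)
E
```

```text
t21.43 pos [466.06 193.11  91.1 ] phi -48.49 tilt [0.0005 0.0004] q [ 0.783  0.257 -0.571  0.    -0.743  1.512] F [-1.15  0.41  5.99] M [ 0.026  0.399 -0.035] w 48.6
avg F [-0.48  0.25  5.8 ] M [ 0.01   0.346 -0.037] Mz [-0.035 -0.085 -0.022 -0.006]
```

{"name": "carry_out", "arguments": {"increments": [{"x": 0,"y": 0.0002,"z": 0,"yaw": 7,"hand": -1},{"x": 0,"y": 0.0004,"z": 0,"yaw": 14,"hand": -1},{"x": 0,"y": 0.0006,"z": 0,"yaw": 20,"hand": -1},{"x": 0,"y": 0.0006,"z": 0,"yaw": 20,"hand": -1}]}}

```text
t: 21.92
position: [466.0, 193.1, 90.5]
tool_rot: [[0.367, 0.0, 0.93], [-0.93, 0.0, 0.367], [-0.0, -1.0, 0.001]]
ft_force: [-1.1, 0.3, 7.4]
width: 48.7
```

```bash
python3 - <<'E'
from h import *
st();avg(4)
E
```

```text
t21.92 pos [466.03 193.11  90.53] phi -68.48 tilt [0.0005 0.0004] q [ 0.783  0.257 -0.572  0.    -0.741  1.163] F [-1.09  0.32  7.45] M [ 0.079  0.428 -0.076] w 48.7
avg F [-0.82  0.19  6.53] M [ 0.025  0.456 -0.07 ] Mz [-0.076 -0.052 -0.038 -0.116]
```

{"name": "carry_out", "arguments": {"increments": [{"x": 0,"y": 0.0002,"z": 0,"yaw": 7,"hand": -1},{"x": 0,"y": 0.0004,"z": 0,"yaw": 14,"hand": -1},{"x": 0,"y": 0.0005,"z": 0,"yaw": 20,"hand": -1},{"x": 0,"y": 0.0005,"z": 0,"yaw": 20,"hand": -1}]}}

```text
t: 22.4
position: [466.0, 193.1, 90.0]
tool_rot: [[0.026, 0.0, 1.0], [-1.0, 0.0, 0.026], [-0.0, -1.0, 0.0]]
ft_force: [-2.0, -1.1, 6.1]
width: 48.3
```

```bash
python3 - <<'E'
from h import *
st();avg(6)
E
```

```text
t22.40 pos [465.97 193.05  89.98] phi -88.49 tilt [0.0003 0.0003] q [ 0.783  0.258 -0.572  0.    -0.74   0.814] F [-1.99 -1.08  6.07] M [-0.007  0.466 -0.031] w 48.3
avg F [-1.47  0.18  6.32] M [-0.001  0.491 -0.058] Mz [-0.031 -0.047 -0.026 -0.087 -0.075 -0.083]
```

{"name": "carry_out", "arguments": {"increments": [{"x": 0,"y": 0.0002,"z": 0,"yaw": 7,"hand": -1},{"x": 0,"y": 0.0004,"z": 0,"yaw": 14,"hand": -1},{"x": 0,"y": 0.0005,"z": 0,"yaw": 20,"hand": -1},{"x": 0,"y": 0.0005,"z": 0,"yaw": 20,"hand": -1}]}}

```text
t: 22.98
position: [465.9, 193.1, 89.5]
tool_rot: [[-0.317, 0.0, 0.948], [-0.948, 0.0, -0.317], [-0.0, -1.0, 0.0]]
ft_force: [-1.2, 0.9, 6.7]
width: 48.0
```

```bash
python3 - <<'E'
from h import *
st();avg(6)
E
```

```text
t22.98 pos [465.93 193.06  89.49] phi -108.49 tilt [0.0003 0.0003] q [ 0.783  0.259 -0.573 -0.    -0.739  0.465] F [-1.17  0.87  6.74] M [ 0.071  0.674 -0.094] w 48.0
avg F [-1.36  0.31  6.43] M [ 0.049  0.605 -0.051] Mz [-0.094  0.013 -0.062 -0.023 -0.057 -0.082]
```

```bash
cat >> h.py <<'E'
def avg(n=3):
    F=[];M=[];T=[]
    for i in range(n):
        s=ctrl.sense();F.append(s["ft_force"]);M.append(s["moment"]);T.append(s["tau"][5])
        if i<n-1: ctrl.capture("side")
    print("avg F",np.mean(F,0).round(2),"M",np.mean(M,0).round(3),"Mz",np.array(M)[:,2].round(3),"tau6",np.array(T).round(4),"q6",s["qpos"][5].round(5))
E
python3 - <<'E'
from h import *
avg(2)
E
```

```text
avg F [-0.84  0.3   6.7 ] M [ 0.043  0.576 -0.043] Mz [-0.082 -0.004] tau6 [0.0518 0.0542] q6 0.47189
```

{"name": "carry_out", "arguments": {"increments": [{"x": 0,"y": 0.0002,"z": 0,"yaw": 7,"hand": -1},{"x": 0,"y": 0.0004,"z": 0,"yaw": 14,"hand": -1},{"x": 0,"y": 0.0005,"z": 0,"yaw": 20,"hand": -1},{"x": 0,"y": 0.0005,"z": 0,"yaw": 20,"hand": -1}]}}

```text
t: 23.62
position: [465.9, 193.0, 89.0]
tool_rot: [[-0.622, 0.0, 0.783], [-0.783, 0.0, -0.622], [-0.0, -1.0, 0.0]]
ft_force: [-2.4, 0.7, 6.7]
width: 48.3
```

```bash
python3 - <<'E'
from h import *
st();avg(4)
E
```

```text
t23.62 pos [465.93 193.05  89.04] phi -128.48 tilt [0.0003 0.0003] q [ 0.783  0.259 -0.573  0.    -0.738  0.116] F [-2.41  0.72  6.68] M [ 0.038  0.723 -0.097] w 48.3
avg F [-1.67  0.51  6.62] M [ 0.01   0.669 -0.047] Mz [-0.097 -0.071 -0.017 -0.002] tau6 [-1.814e+00 -8.134e-01 -1.877e-01 -1.600e-03] q6 0.12274
```

```bash
python3 - <<'E'
from h import *
avg(4);st()
E
```

```text
avg F [-1.6   0.83  7.33] M [-0.002  0.658 -0.038] Mz [-0.002 -0.04  -0.072 -0.039] tau6 [-0.0016  0.0434  0.0529  0.0555] q6 0.12283
t23.92 pos [465.96 193.1   89.08] phi -128.10 tilt [0.0003 0.0004] q [ 0.783  0.259 -0.573 -0.    -0.738  0.123] F [-1.23  0.63  7.39] M [-0.022  0.676 -0.039] w 48.0
```

{"name": "carry_out", "arguments": {"increments": [{"x": 0,"y": 0.0002,"z": 0,"yaw": 7,"hand": -1},{"x": 0,"y": 0.0004,"z": 0,"yaw": 14,"hand": -1},{"x": 0,"y": 0.0005,"z": 0,"yaw": 20,"hand": -1},{"x": 0,"y": 0.0005,"z": 0,"yaw": 20,"hand": -1}]}}

```text
t: 24.25
position: [466.0, 193.1, 88.7]
tool_rot: [[-0.852, 0.001, 0.523], [-0.523, 0.0, -0.852], [-0.001, -1.0, -0.0]]
ft_force: [-1.8, 0.6, 8.0]
width: 48.0
```

```bash
python3 - <<'E'
from h import *
st();avg(7);st()
E
```

```text
t24.25 pos [466.03 193.12  88.69] phi -148.48 tilt [0.0005 0.0004] q [ 0.783  0.26  -0.574  0.    -0.737 -0.233] F [-1.83  0.58  8.02] M [ 0.014  0.722 -0.019] w 48.0
avg F [-1.86 -0.07  8.31] M [-0.02   0.716 -0.049] Mz [-0.019 -0.043 -0.08  -0.041 -0.108 -0.009 -0.046] tau6 [-1.7964 -0.7946 -0.1717  0.0154  0.0644  0.075   0.0768] q6 -0.22628
t24.55 pos [466.06 193.15  88.7 ] phi -148.11 tilt [0.0005 0.0005] q [ 0.783  0.26  -0.573  0.    -0.737 -0.226] F [-2.33 -0.49  8.95] M [-0.01   0.747 -0.046] w 48.0
```

{"name": "carry_out", "arguments": {"increments": [{"x": 0,"y": -0.0003,"z": 0,"yaw": 1.5,"hand": -1},{"x": 0,"y": -0.0006,"z": 0,"yaw": 3,"hand": -1},{"x": 0,"y": -0.001,"z": 0,"yaw": 4.5,"hand": -1},{"x": 0,"y": -0.001,"z": 0,"yaw": 6,"hand": -1},{"x": 0,"y": -0.001,"z": 0,"yaw": 7.5,"hand": -1},{"x": 0,"y": -0.001,"z": 0,"yaw": 9,"hand": -1}]}}

```text
t: 25.05
position: [465.9, 193.0, 89.3]
tool_rot: [[-0.922, 0.0, 0.388], [-0.388, 0.0, -0.922], [-0.0, -1.0, -0.0]]
ft_force: [-0.1, -0.2, 4.1]
width: 48.2
```

```bash
python3 - <<'E'
from h import *
st();avg(4);st()
E
```

```text
t25.05 pos [465.85 192.96  89.25] phi -157.18 tilt [0.     0.0001] q [ 0.783  0.259 -0.573 -0.    -0.739 -0.384] F [-0.07 -0.17  4.13] M [-0.033  0.236 -0.008] w 48.2
avg F [-0.5   0.28  3.49] M [ 0.017  0.279 -0.008] Mz [-0.008  0.008 -0.002 -0.031] tau6 [ 0.4784  0.3402 -0.4261 -0.1875] q6 -0.38231
t25.20 pos [465.83 192.96  89.22] phi -157.06 tilt [-0.      0.0001] q [ 0.783  0.259 -0.573 -0.    -0.739 -0.382] F [-0.21 -0.06  4.  ] M [ 0.053  0.326 -0.031] w 48.1
```

{"name": "carry_out", "arguments": {"increments": [{"x": 0,"y": -0.0002,"z": 0,"yaw": 3,"hand": -1},{"x": 0,"y": -0.0004,"z": 0,"yaw": 6,"hand": -1},{"x": 0,"y": -0.0004,"z": 0,"yaw": 9,"hand": -1},{"x": 0,"y": -0.0004,"z": 0,"yaw": 12,"hand": -1},{"x": 0,"y": -0.0004,"z": 0,"yaw": 15,"hand": -1}]}}

```text
t: 25.62
position: [465.5, 192.8, 89.3]
tool_rot: [[-0.991, -0.001, 0.136], [-0.136, -0.0, -0.991], [0.001, -1.0, 0.0]]
ft_force: [-1.1, 1.6, 1.3]
width: 48.2
```

```bash
python3 - <<'E'
from h import *
st();avg(4);st()
E
```

```text
t25.62 pos [465.51 192.8   89.26] phi -172.18 tilt [-0.0007 -0.0002] q [ 0.783  0.259 -0.573 -0.001 -0.739 -0.646] F [-1.11  1.58  1.33] M [0.348 0.367 0.072] w 48.2
avg F [-1.06  1.35 -0.06] M [ 0.323  0.354 -0.025] Mz [ 0.072 -0.058 -0.039 -0.077] tau6 [ 0.9709  0.6921 -0.8431 -0.3596] q6 -0.64252
t25.77 pos [465.55 192.78  89.26] phi -171.98 tilt [-0.0006 -0.0002] q [ 0.783  0.259 -0.573 -0.    -0.739 -0.643] F [-0.81  1.16 -0.72] M [ 0.358  0.36  -0.077] w 48.1
```

{"name": "carry_out", "arguments": {"increments": [{"x": 0,"y": 0.0001,"z": 0,"yaw": 3,"hand": -1},{"x": 0,"y": 0.0002,"z": 0,"yaw": 6,"hand": -1},{"x": 0,"y": 0.0002,"z": 0,"yaw": 9,"hand": -1},{"x": 0,"y": 0.0003,"z": 0,"yaw": 12,"hand": -1},{"x": 0,"y": 0.0004,"z": 0,"yaw": 15,"hand": -1}]}}

```text
t: 26.18
position: [465.5, 192.8, 88.9]
tool_rot: [[-0.992, -0.001, -0.123], [0.123, -0.0, -0.992], [0.001, -1.0, 0.0]]
ft_force: [-1.7, 2.0, 0.2]
width: 48.2
```

```bash
python3 - <<'E'
from h import *
st();avg(4);st()
E
```

```text
t26.18 pos [465.53 192.82  88.91] phi 172.93 tilt [-0.0007 -0.0002] q [ 0.783  0.26  -0.573 -0.    -0.739 -0.906] F [-1.73  1.97  0.16] M [0.451 0.616 0.108] w 48.2
avg F [-1.03  1.19  0.1 ] M [ 0.394  0.5   -0.033] Mz [ 0.108 -0.021 -0.149 -0.07 ] tau6 [ 0.9197  0.6464 -0.7936 -0.3012] q6 -0.90328
t26.33 pos [465.55 192.78  88.93] phi 173.08 tilt [-0.0006 -0.0002] q [ 0.783  0.259 -0.573 -0.    -0.739 -0.903] F [-0.9   1.01 -1.13] M [ 0.398  0.518 -0.07 ] w 48.4
```

{"name": "carry_out", "arguments": {"increments": [{"x": 0,"y": 0.0001,"z": 0,"yaw": 3,"hand": -1},{"x": 0,"y": 0.0002,"z": 0,"yaw": 6,"hand": -1},{"x": 0,"y": 0.0002,"z": 0,"yaw": 9,"hand": -1},{"x": 0,"y": 0.0003,"z": 0,"yaw": 12,"hand": -1},{"x": 0,"y": 0.0004,"z": 0,"yaw": 15,"hand": -1}]}}

```text
t: 26.75
position: [465.6, 192.8, 88.6]
tool_rot: [[-0.927, -0.0, -0.375], [0.375, -0.0, -0.927], [0.0, -1.0, 0.0]]
ft_force: [-1.5, 1.1, 0.0]
width: 48.6
```

```bash
python3 - <<'E'
from h import *
st();avg(4);st()
E
```

```text
t26.75 pos [465.6  192.84  88.59] phi 157.99 tilt [-0.0005 -0.0002] q [ 0.783  0.26  -0.574 -0.    -0.738 -1.167] F [-1.47  1.12  0.04] M [0.584 0.604 0.188] w 48.6
avg F [-1.22  1.14 -1.26] M [ 0.563  0.575 -0.011] Mz [ 0.188  0.009 -0.155 -0.085] tau6 [ 0.8547  0.614  -0.7601 -0.2555] q6 -1.16463
t26.90 pos [465.63 192.81  88.6 ] phi 158.11 tilt [-0.0005 -0.0001] q [ 0.783  0.26  -0.574 -0.    -0.738 -1.165] F [-1.77  1.72 -1.71] M [ 0.619  0.606 -0.085] w 47.8
```

{"name": "carry_out", "arguments": {"increments": [{"x": 0,"y": 0.0001,"z": 0,"yaw": 3,"hand": -1},{"x": 0,"y": 0.0002,"z": 0,"yaw": 6,"hand": -1},{"x": 0,"y": 0.0003,"z": 0,"yaw": 9,"hand": -1},{"x": 0,"y": 0.0004,"z": 0,"yaw": 12,"hand": -1},{"x": 0,"y": 0.0005,"z": 0,"yaw": 15,"hand": -1}]}}

```text
t: 27.32
position: [465.7, 192.8, 88.2]
tool_rot: [[-0.799, -0.0, -0.602], [0.602, -0.0, -0.799], [0.0, -1.0, 0.0]]
ft_force: [-1.7, 1.6, -0.2]
width: 48.3
```

```bash
python3 - <<'E'
from h import *
st();avg(4);st()
E
```

```text
t27.32 pos [465.71 192.83  88.23] phi 143.02 tilt [-0.0003 -0.0002] q [ 0.783  0.261 -0.574 -0.    -0.736 -1.428] F [-1.71  1.6  -0.23] M [0.578 0.731 0.242] w 48.3
avg F [-1.53  1.69 -0.44] M [0.519 0.655 0.012] Mz [ 0.242 -0.002 -0.108 -0.083] tau6 [ 0.7981  0.587  -0.77   -0.2018] q6 -1.42615
t27.47 pos [465.69 192.83  88.23] phi 143.13 tilt [-0.0003 -0.    ] q [ 0.783  0.261 -0.574 -0.    -0.736 -1.426] F [-1.5   1.25 -1.48] M [ 0.516  0.684 -0.083] w 48.2
```

{"name": "carry_out", "arguments": {"increments": [{"x": 0,"y": 0.0001,"z": 0,"yaw": 3,"hand": -1},{"x": 0,"y": 0.0002,"z": 0,"yaw": 6,"hand": -1},{"x": 0,"y": 0.0002,"z": 0,"yaw": 7,"hand": -1},{"x": 0,"y": 0.0002,"z": 0,"yaw": 7,"hand": -1}]}}

```text
t: 27.8
position: [465.8, 192.8, 88.1]
tool_rot: [[-0.72, -0.0, -0.694], [0.694, -0.0, -0.72], [0.0, -1.0, 0.0]]
ft_force: [-0.8, 1.8, -1.2]
width: 48.0
```

```bash
python3 - <<'E'
from h import *
st();avg(3);st()
E
```

```text
t27.80 pos [465.77 192.82  88.06] phi 136.07 tilt [-0.0002 -0.0001] q [ 0.783  0.261 -0.574 -0.    -0.736 -1.549] F [-0.83  1.78 -1.16] M [0.466 0.653 0.027] w 48.0
avg F [-1.63  1.15 -0.7 ] M [0.441 0.696 0.045] Mz [0.027 0.021 0.087] tau6 [-0.5235 -0.2424 -0.0989] q6 -1.54905
t27.90 pos [465.76 192.78  88.07] phi 136.09 tilt [-0.0002 -0.0001] q [ 0.783  0.261 -0.574 -0.    -0.736 -1.549] F [-2.16  0.36 -0.54] M [0.438 0.74  0.087] w 48.3
```

{"name": "carry_out", "arguments": {"increments": [{"x": 0,"y": 0,"z": 0,"yaw": 0,"hand": 0.3},{"x": 0,"y": 0,"z": 0,"yaw": 0,"hand": 0.6},{"x": 0,"y": 0,"z": 0,"yaw": 0,"hand": 0.8},{"x": 0,"y": 0,"z": 0,"yaw": 0,"hand": 0.8}]}}

```text
t: 28.23
position: [466.1, 192.9, 88.3]
tool_rot: [[-0.719, 0.0, -0.695], [0.695, 0.0, -0.719], [-0.0, -1.0, -0.0]]
ft_force: [-0.3, 0.1, 0.2]
width: 76.7
```

```bash
python3 - <<'E'
from h import *
st();avg(3)
E
```

```text
t28.23 pos [466.12 192.93  88.33] phi 135.97 tilt [0.0005 0.0002] q [ 0.783  0.261 -0.574  0.    -0.736 -1.551] F [-0.26  0.14  0.21] M [0.009 0.    0.004] w 76.7
avg F [-0.38  0.44  0.4 ] M [-0.01   0.007 -0.005] Mz [ 0.004  0.022 -0.04 ] tau6 [0.0124 0.0093 0.0071] q6 -1.55142
```

{"name": "carry_out", "arguments": {"increments": [{"x": 0,"y": -0.02,"z": 0,"yaw": 0,"hand": 0.9},{"x": 0,"y": -0.06,"z": 0,"yaw": 0,"hand": 0.9},{"x": 0,"y": -0.1,"z": 0,"yaw": 0,"hand": 0.9},{"x": -0.02,"y": -0.12,"z": 0.02,"yaw": 0,"hand": 0.9},{"x": -0.05,"y": -0.13,"z": 0.05,"yaw": 0,"hand": 0.9},{"x": -0.08,"y": -0.13,"z": 0.08,"yaw": 0,"hand": 0.9},{"x": -0.11,"y": -0.13,"z": 0.11,"yaw": 0,"hand": 0.9},{"x": -0.13,"y": -0.13,"z": 0.13,"yaw": 0,"hand": 0.9}]}}

```text
t: 29.0
position: [468.3, 6.8, 218.8]
tool_rot: [[-0.719, 0.001, -0.695], [0.695, 0.001, -0.719], [-0.0, -1.0, -0.001]]
ft_force: [0.5, 0.6, 0.4]
width: 81.1
```

```bash
python3 - <<'E'
from h import *
st()
p=ctrl.capture("side");save(p,"side6.png");q=ctrl.capture("top");save(q,"top6.png")
a=cv2.imread("pics/side6.png")[140:200,265:325];b=cv2.imread("pics/top6.png")[188:248,155:215];cv2.imwrite("pics/z6.png",cv2.resize(np.hstack([a,b]),None,fx=6.5,fy=6.5,interpolation=cv2.INTER_CUBIC))
for s in (p,q):
    print(fit_nut(s,(465.8,192.8),z0=59.2), proj(s,[465.8,192.8,77.2]))
E
```

```text
t29.00 pos [468.31   6.82 218.76] phi 135.96 tilt [0.0011 0.0005] q [ 0.436  0.043 -0.483  0.    -1.044 -1.205] F [0.48 0.61 0.37] M [-0.032 -0.092  0.025] w 81.1
(array([469.24944197, 193.73239859]), np.float64(-16.301855782768428)) [294.55501071 167.8036557 ]
(array([467.11294106, 192.02459015]), np.float64(-22.43853481243668)) [183.91954277 216.8794787 ]
```

View pics/z6.png

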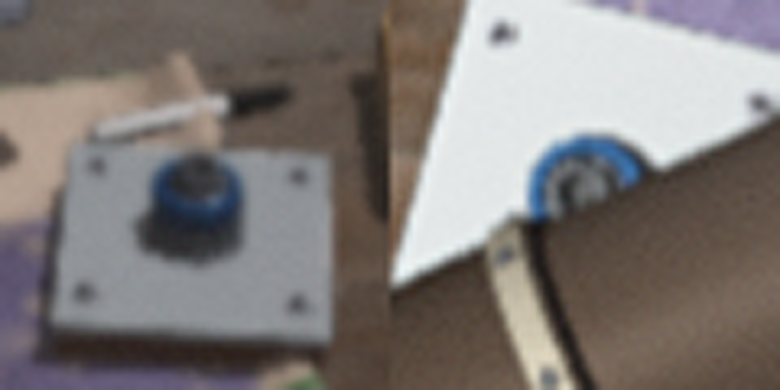

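```bash
python3 - <<'E'
from h import *
for i in range(3): p=ctrl.capture("top")
st()
print([(q["score"],at_z(p,q["location"],0).round(0)) for n in("tape_roll","glass_tall","petri_dish") for q in ctrl.cut_out(p,n)[:1]])
print(ctrl.hand_in())
E
```

```text
t29.25 pos [469.     8.96 218.27] phi 135.89 tilt [0.0004 0.0002] q [ 0.44   0.045 -0.482  0.    -1.043 -1.21 ] F [0.01 0.91 0.31] M [ 0.014 -0.041 -0.051] w 80.8
[(0.88, array([ 480., -431.,    0.])), (0.71, array([612.,  -0.,   0.]))]
the job is handed in; nothing more can be done
None
```

The nut is screwed down onto the sealing ring and released, and I handed the job in at about 29 s; no verdict was reported. I gripped the nut twice at right angles to centre it, lowered it level onto the spigot and screwed it down in two grips.

- **Finding the ring:** The nut began to rest on the ring about 1.1 turns after it settled on the thread. The thread play then had to be taken up before the thread itself loaded. From there the turning moment rose steadily, from about 0 to 0.24 N m at about 0.14 N m per mm.
- **Final tightness:** I stopped about 60–67 degrees past the start of that rise. That presses the ring in by about 1.7–1.9 mm, or roughly 15–17 N. The height readings and the moment readings agree on this only to within about 0.25 mm.
- **Last checks:** After release the wrist force and moment were back near zero. The side picture shows the nut sitting square round the spigot. The top picture was partly hidden by the arm.
- **Nut position:** The nut fits were off by up to 3.5 mm. The side fit agrees to about 1 mm with where the gripper left the nut once that camera's bias, seen earlier in the run, is taken out. The top fit differs by about 1.5 mm, with the arm across the nut.
- **Bystanders:** The glass read about 2–3 mm from its start. The dish read about 10 mm off; I put that down to the arm partly hiding it, since the gripper never came near it, but did not check. The tape roll was not found in the last picture, and the arm did not go near it either after the start.

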